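# Move three reagent bottles on by one station

### The job

Time is up at all three stations, so move each bottle on by one, with the empty spill tray as the parking place for the bottle that has to wait: the big white bottle goes from the balance to the middle of the magnetic stirrer's round top, the brown bottle from the stirrer down into the well of the cooling block, and the smallest bottle from the cooling block to the middle of the balance pan. Keep the bottles upright, put nothing down hard on the balance, and leave the timer, pen and forceps where they lie.

Things in the scene. Friction and masses are not known exactly. Their poses are not given: they have to be found in the camera images.
- buffer_bottle: the largest of the three loose bottles: white, round, blue screw cap, body 60 mm across up to 113 mm, cap 32 mm across above that, 135 mm tall in all, 0.18 kg. Starts standing on the balance pan. Origin at the centre of its underside, z up along the bottle. (A still larger, 165 mm white bottle at the back of the bench is not part of the job.)
- amber_bottle: the brown bottle, middle size: body 48 mm across up to 88 mm, cap 25 mm across, 105 mm tall, 0.14 kg. Starts standing on the stirrer. Origin at the centre of its underside, z up.
- small_bottle: the smallest bottle, white with a red cap: body 38 mm across up to 65 mm, cap 20 mm across, 78 mm tall, 0.05 kg. Starts standing in the well of the cooling block. Origin at the centre of its underside, z up.
- balance: compact balance, fixed, a flat white and grey case with a small display at its front and a round bright steel pan 92 mm across on top. Origin on the bench right under the centre of the pan, z up, front to -x; the pan's top is 38 mm above the origin; the case (x -69 to 49, y -53 to 53 mm) is 26 mm high.
- stirrer: small magnetic stirrer, fixed, a white box with a black knob on its front and a round white top 100 mm across with fine concentric rings. Origin on the bench right under the centre of the top, z up, front to -x; the top is 44 mm above the origin; the case spans x -64 to 52, y -54 to 54 mm.
- cooling_block: dry cooling block, fixed, a grey slotted case (112 x 108 mm) with a square bare-aluminium block (96 x 96 mm) on it that has one round well in its middle. Origin on the bench right under the centre of the well, z up. The well is 62 mm across with a 3 mm chamfer, its floor 40 mm and its rim 68 mm above the origin, so it is 28 mm deep.
- spill_tray: empty shallow white tray, fixed, 122 x 114 mm over its lip, 14 mm high, floor 3 mm above the bench; the parking place. Origin on the bench under its centre, z up. (The stations and the tray stand about 0.2 m apart or more, turned about -30 degrees like the benches; a yellow 158 mm tall box and other equipment up to 190 mm tall stand behind them.)
- timer: bench timer lying on its back, 66 x 62 x 18 mm, bystander; origin at the centre of its underside
- pen: white ball pen lying on the bench, 11 x 145 x 9 mm, long along its y axis, bystander; origin at the centre of its underside
- forceps: thin steel forceps lying flat, 14 x 128 x 9 mm, long along its y axis, bystander; origin at the centre of its underside

How it is judged:
By the outcome, as a careful person would: the job done as asked, in the order asked, and still so for the second after the job is handed in, with the robot touching nothing.
It also fails if it takes over 125 s, if anything falls off the work surface, if the arm or the gripper's body presses on something with over 40 N, if the wrist force passes 120 N, or if a joint passes its speed limit or range.

### The arm

A 6-joint arm with a two-finger parallel gripper is mounted at the origin on a cart in front of the work surface, level with it; the furniture and walls round the work are solid. World frame = base frame: x ahead of the robot, y to its left, z up, the work surface at z = 0. Lengths are in m, angles in rad, forces in N, time in s.
With the tool pointing down it reaches from about 0.3 to 0.825 m from the base axis. Payload 5.4 kg.
Tool frame: the origin (TCP) lies at the very end of the fingers, on their centre line; the grasp point (between the pads) lies env.grasp_offset behind it (env.grasp_offset is the distance from the TCP to the grasp point, in m); z points along the fingers, y is the line along which they close (so a half turn about z gives the same grasp; the last joint's range is limited). The gripper opens to 92 mm and grips with 3 to 60 N. Pads are 20 mm wide; open, the fingers measure 128 mm over their backs; the gripper's body (75 mm by 189 mm) begins 69 mm behind the grasp point.
Start: joints at [0.904, 0.158, 1.597, -0, 1.386, -0.21], TCP at [0.254, 0.516, 0.19] pointing down, gripper open.
Joint ranges: [-2.91, 2.91], [-0.94, 2.29], [0.18, 2.7], [-1.29, 4.43], [0.17, 2.64], [-3, 3]. Speed limits (rad/s): [2.57, 2.57, 3.14, 3.14, 3.14, 3.14].

### API

Orientations are given as a rotation vector (axis times angle).
In Python, from workcell import env gives the robot as it stands.
- The arm moves only by the tool move_arm, never from a script. Its argument "deltas" is a list of rows, each an object with "hand": the opening, from -1 (shut) to 1 (fully open); "xyz": the shift along the tool's x, y, z in mm, a list of three; "twist": the turn, a rotation vector about the tool's x, y, z in degrees, a list of three. In form: [{"hand": hand, "xyz": [tx, ty, tz], "twist": [wx, wy, wz]}, ...]. A call has 1 to 10 rows; each row is the pose to reach, as a shift and turn from the pose commanded when the call began, along the tool's axes at that moment; what a row does not reach only later rows make up. A row lasts 1/12 s, in which the tool goes at most 41.7 mm and 7.16 degrees, less where a joint would pass 70% of its speed; a pose out of reach is approached as far as the arm can. A call with a gripper value outside its range is refused whole. The fingers move at their own pace and stop on an object; "newtons" is the grip in N (left out, the last holds). Time passes only in rows, so rows that repeat a pose let the fingers close. It gives the time, the measured TCP pose, the force, the opening and the grip force at its end, in the units of the state.
- env.get_obs(): the state, without advancing time (a new reading comes with each control period).
- env.camera(name): name is "scene" or "top" or "wrist"; returns the picture (420x560x3 uint8, red, green, blue); there is no depth.
- env.calibration(name): a dict with "K" (3x3 intrinsics, pixels), "R" (3x3) and "t" (3): a world point X has camera coordinates R X + t. Camera axes: x right, y down, z forward; pixel columns grow to the right and rows downward; lengths in m; the calibration is good to about 2 mm. A picture is of the moment at which its call begins: read the wrist's pose just before it. calibration takes no time and is no camera call; for the wrist camera it gives the pose at the moment of the call.
- env.hand_in(): hands the job in; it is judged then, once.
The state is a dict: "time_s": time; "q": joint angles; "dq": joint speeds; "tau": joint torques, N m; "ee_pos": TCP position; "tool_rot": TCP orientation; "ft_force": force on the tool from outside, world axes, zero at the start; "wrist_torque": the same for the moment, N m; "grip_width": finger opening in m; "gripper_force": force on a finger pad.
Only numpy, scipy, OpenCV 4.12 (cv2) and the standard library are available. Lean on these libraries where they do the work, as an engineer would, in place of code of your own. Each camera call takes 0.05 s, during which the arm holds its last target. There are 200 camera calls.

## Working session

There is one attempt and no reset: what is moved stays moved. The work goes in short steps, Python scripts to look and compute and a tool call to move; the robot and the scene stay as the last step left them, time stands still between calls to the robot, and variables do not carry over. Pictures are saved under pics/ and viewed, at most 16 in all, crops included, and the job is handed in when it is done.

Besides the shell and the picture viewer there is one more tool, called after "Call:" by a JSON object that holds its "api" and its "payload". move_arm: Moves the arm, as the interface text tells. Its arguments: {"type":"object","properties":{"deltas":{"type":"array"},"newtons":{"type":"number"}},"required":["deltas"]}

```bash
mkdir -p pics; ls
python3 - <<'E'
from workcell import env
import cv2,numpy as np
print(env.get_obs(),env.grasp_offset)
for n in("scene","top"):
    c=env.calibration(n);print(n,c)
    cv2.imwrite(f"pics/{n}0.png",env.camera(n)[:,:,::-1])
E
```

```text
pics
{'time_s': 0.0, 'q': array([ 9.03905999e-01,  1.59039309e-01,  1.59818778e+00, -4.38659224e-06,
        1.38620735e+00, -2.10128535e-01]), 'dq': array([ 2.26917865e-04, -1.08217740e-03, -1.05087212e-03,  1.24165400e-04,
       -6.88973374e-05, -4.37276458e-04]), 'tau': array([-6.18821505e-04, -3.85562253e+01, -3.22105265e+01,  6.99730706e-02,
        3.77994776e-02, -1.35533642e-04]), 'ee_pos': array([0.25322053, 0.51550975, 0.1889467 ]), 'tool_rot': array([-7.11081313e-01, -3.05926013e+00,  2.62157171e-03]), 'ft_force': array([0.79729784, 0.77023411, 0.33392772]), 'wrist_torque': array([-0.01945329,  0.03364984,  0.01474715]), 'gripper_force': 0.0, 'grip_width': 0.09186447542721911} 0.0187
scene {'K': array([[385.43034207,   0.        , 276.07227659],
       [  0.        , 385.43034207, 209.94645394],
       [  0.        ,   0.        ,   1.        ]]), 'R': array([[ 0.61397528, -0.78901392, -0.02216732],
       [-0.53235114, -0.39318988, -0.74966925],
       [ 0.5827835 ,  0.47207918, -0.66144133]]), 't': array([-0.28650449,  0.31369498,  0.87089007])}
top {'K': array([[382.69187025,   0.        , 282.60258688],
       [  0.        , 382.69187025, 208.23451789],
       [  0.        ,   0.        ,   1.        ]]), 'R': array([[-0.01230674, -0.99991027,  0.00529125],
       [-0.99556573,  0.01175939, -0.09333051],
       [ 0.09325992, -0.00641638, -0.99562112]]), 't': array([0.00827769, 0.49670537, 1.02765101])}
```

View pics/scene0.png

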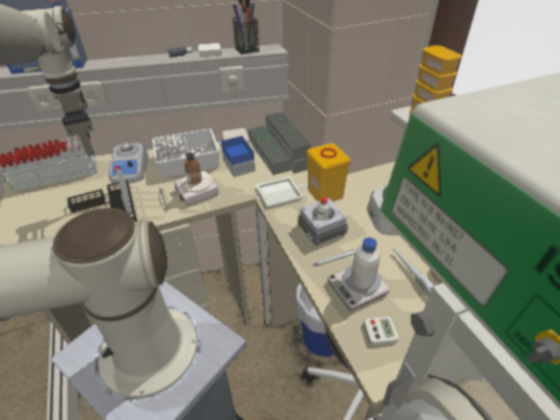

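View pics/top0.png

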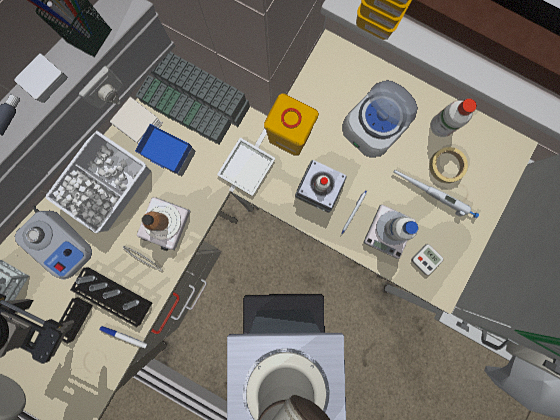

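Top view: amber cap (150,222) on the stirrer at (163,222), tray (247,165), small bottle's red cap (322,184) in the block, blue cap (408,228) on the balance at (387,235), timer (427,259), pen (354,212), yellow box (292,125).

```bash
cat > h.py <<'E'
from workcell import env
import cv2,numpy as np
from scipy.spatial.transform import Rotation as Ro
def ray(cal,uv,z):
    K,R,t=cal["K"],cal["R"],cal["t"]
    d=R.T@np.linalg.solve(K,[uv[0],uv[1],1.]);c=-R.T@t
    return c+d*(z-c[2])/d[2]
def proj(cal,X):
    p=cal["K"]@(cal["R"]@np.asarray(X)+cal["t"]);return p[:2]/p[2]
def blob(m,roi):
    x0,y0,x1,y1=roi;M=np.zeros(m.shape[:2],np.uint8);M[y0:y1,x0:x1]=m[y0:y1,x0:x1]
    n,l,s,c=cv2.connectedComponentsWithStats(M);i=1+np.argmax(s[1:,4]);return c[i],s[i],(l==i).astype(np.uint8)
def delta(X,yaw=None):
    """tool-frame mm and deg to TCP X, with closing line (y) at world angle yaw deg (mod 180), tool down"""
    o=env.get_obs();R=Ro.from_rotvec(o["tool_rot"]);y=R.as_matrix()[:,1]
    cur=np.degrees(np.arctan2(y[1],y[0]))
    d=R.inv().apply(np.asarray(X)-o["ee_pos"])*1000
    tw=None
    if yaw is not None:
        a=(yaw-cur+90)%180-90; a=np.radians(cur+a)
        yv=np.array([np.cos(a),np.sin(a),0]);zv=np.array([0,0,-1.]);T=np.c_[np.cross(yv,zv),yv,zv]
        tw=np.degrees((R.inv()*Ro.from_matrix(T)).as_rotvec()).round(2)
    print("d",d.round(1),"tw",tw,"cur yaw",cur.round(1),"q6",o["q"][5].round(2),"t",o["time_s"])
E
python3 - <<'E'
from h import *
T=cv2.imread("pics/top0.png");S=cv2.imread("pics/scene0.png");ct,cs=env.calibration("top"),env.calibration("scene")
def m(I,lo,hi):return cv2.inRange(cv2.cvtColor(I,cv2.COLOR_BGR2HSV),lo,hi)
blue=((105,120,50),(130,255,255));redlo=((0,150,90),(8,255,255));yel=((15,150,120),(30,255,255))
for n,I,c,rois in(("top",T,ct,[(395,210,425,250),(310,170,335,200),(262,90,325,160)]),("sc",S,cs,[(355,230,385,255),(312,190,335,215),(300,140,355,205)])):
    for nm,col,roi,z in zip(("buf","small","yel"),(blue,redlo,yel),rois,(.165,.113,.158)):
        p,s,_=blob(m(I,*col),roi);print(n,nm,p.round(1),s,ray(c,p,z).round(4))
print("approx stirrer",ray(ct,(163,221),.044),"tray",ray(ct,(247,165),.014),"ambercap",ray(ct,(149,221),.149))
rows=[]
for (x,y) in((155,222),(247,165),(322,184),(395,233)):
    rows.append(cv2.resize(T[y-42:y+42,x-50:x+50],(400,300) if 0 else (380,300),interpolation=cv2.INTER_CUBIC))
cv2.imwrite("pics/m1.png",np.vstack([np.hstack(rows[:2]),np.hstack(rows[2:])]))
delta([.45,0,.2],0)
E
```

```text
top buf [411.1 227. ] [405 221  13  13 127] [ 0.4352 -0.3005  0.165 ]
top small [323.8 180.4] [321 177   7   7  37] [ 0.5578 -0.1023  0.113 ]
top yel [290.6 119.5] [ 264   93   55   53 1465] [ 0.7018 -0.0192  0.158 ]
sc buf [369.4 242.6] [364 239  12   9  77] [ 0.4367 -0.2969  0.165 ]
sc small [323.4 199.6] [321 198   6   5  20] [ 0.5579 -0.0992  0.113 ]
sc yel [327.8 171.2] [ 307  144   43   56 1647] [ 0.6245 -0.0685  0.158 ]
approx stirrer [0.46426477 0.32318992 0.044     ] tray [0.62031633 0.10035644 0.014     ] ambercap [0.45796099 0.32461844 0.149     ]
d [-404.  -376.   -10.5] tw [-9.000e-02  3.000e-02  6.383e+01] cur yaw 63.8 q6 -0.21 t 0.1
```

View pics/m1.png

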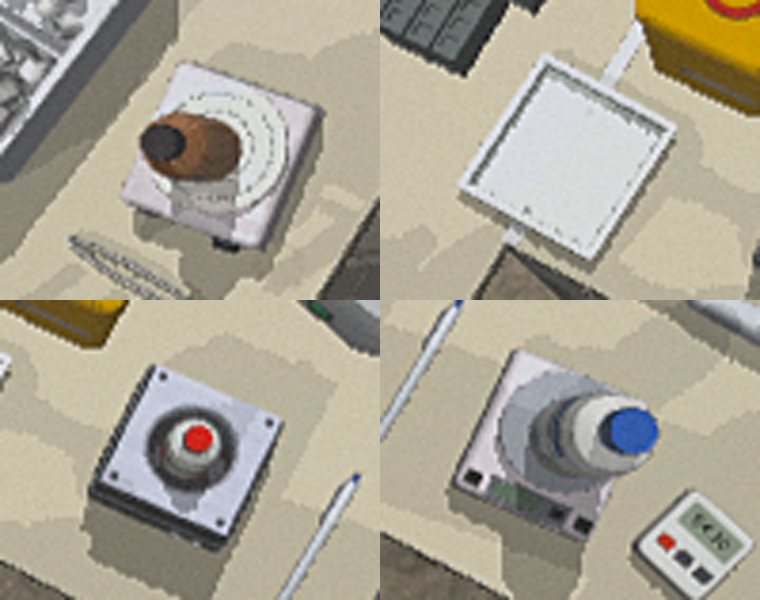

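Run:
```python
from h import *
delta([.557,-.101,.26],-15)
c=env.calibration("wrist");print("cam pos",(-c["R"].T@c["t"]).round(3),"fwd",c["R"][2].round(2),"K",c["K"][0,0].round(0))
R=Ro.from_rotvec(env.get_obs()["tool_rot"]).as_matrix();print(R.round(3))
ct=env.calibration("top");print("amber",ray(ct,(147.9,219.5),.149),"stir",ray(ct,(164.5,221.4),.044))
```

```text
d [-544.5 -419.5  -70.5] tw [-9.000e-02  5.000e-02  7.883e+01] cur yaw 63.8 q6 -0.21 t 0.1
cam pos [0.188 0.547 0.384] fwd [ 0.23 -0.12 -0.97] K 290.0
[[-0.897  0.441 -0.001]
 [ 0.441  0.897 -0.001]
 [ 0.    -0.002 -1.   ]]
amber [0.46160532 0.32733156 0.149     ] stir [0.46314371 0.31916121 0.044     ]
```

Call:
{"api": "move_arm", "payload": {"deltas": [{"hand": 1, "xyz": [0, 0, -40], "twist": [0, 0, 0]}, {"hand": 1, "xyz": [0, 0, -70], "twist": [0, 0, 0]}, {"hand": 1, "xyz": [-27, -21, -70], "twist": [0, 0, 4]}, {"hand": 1, "xyz": [-56, -43, -70], "twist": [0, 0, 9]}, {"hand": 1, "xyz": [-86, -66, -70], "twist": [0, 0, 14]}, {"hand": 1, "xyz": [-116, -89, -70], "twist": [0, 0, 19]}, {"hand": 1, "xyz": [-146, -112, -70], "twist": [0, 0, 24]}, {"hand": 1, "xyz": [-176, -135, -70], "twist": [0, 0, 29]}, {"hand": 1, "xyz": [-206, -158, -70], "twist": [0, 0, 34]}, {"hand": 1, "xyz": [-236, -181, -70], "twist": [0, 0, 39]}]}}

```text
time_s: 0.93
ee_pos: [0.3857, 0.2478, 0.2596]
tool_rot: [-1.697, -2.643, 0.0]
ft_force: [0.6, 0.9, 0.3]
grip_width: 0.0916
gripper_force: 0.0
```

Run:
```python
from h import *
delta([.557,-.101,.26],-15);o=env.get_obs();print(o["ee_pos"],o["dq"].round(2),o["ft_force"])
```

```text
d [-388.4   10.6   -0.4] tw [-2.00e-02  1.00e-02  3.96e+01] cur yaw 24.6 q6 -0.12 t 0.9333
[0.38572063 0.24776454 0.25956954] [-1.01 -0.18  0.16  0.    0.02  0.03] [0.57729487 0.91633179 0.27756513]
```

Call:
{"api": "move_arm", "payload": {"deltas": [{"hand": 1, "xyz": [-38, 1, 0], "twist": [0, 0, 5]}, {"hand": 1, "xyz": [-78, 2, 0], "twist": [0, 0, 10]}, {"hand": 1, "xyz": [-118, 3, 0], "twist": [0, 0, 15]}, {"hand": 1, "xyz": [-158, 4, 0], "twist": [0, 0, 20]}, {"hand": 1, "xyz": [-198, 5, 0], "twist": [0, 0, 25]}, {"hand": 1, "xyz": [-238, 6, 0], "twist": [0, 0, 30]}, {"hand": 1, "xyz": [-278, 7, 0], "twist": [0, 0, 34]}, {"hand": 1, "xyz": [-318, 8, 0], "twist": [0, 0, 38]}, {"hand": 1, "xyz": [-352, 9, 0], "twist": [0, 0, 39.6]}, {"hand": 1, "xyz": [-375, 10, 0], "twist": [0, 0, 39.6]}]}}

```text
time_s: 1.77
ee_pos: [0.5526, -0.0898, 0.2591]
tool_rot: [-2.492, -1.912, 0.001]
ft_force: [-0.3, 0.2, 0.9]
grip_width: 0.0918
gripper_force: 0.0
```

Call:
{"api": "move_arm", "payload": {"deltas": [{"hand": 1, "xyz": [0, 0, 0], "twist": [0, 0, 0]}, {"hand": 1, "xyz": [0, 0, 0], "twist": [0, 0, 0]}, {"hand": 1, "xyz": [0, 0, 0], "twist": [0, 0, 0]}]}}

```text
time_s: 2.02
ee_pos: [0.5516, -0.0859, 0.2595]
tool_rot: [-2.487, -1.917, 0.0]
ft_force: [0.5, 0.2, -0.5]
grip_width: 0.0923
gripper_force: 0.0
```

Run:
```python
from h import *
c=env.calibration("wrist");I=env.camera("wrist");cv2.imwrite("pics/w1.png",I[:,:,::-1]);np.savez("w1.npz",**c)
delta([.557,-.101,.20],-15);print(env.get_obs()["ee_pos"])
m=cv2.inRange(cv2.cvtColor(I,cv2.COLOR_RGB2HSV),(0,150,90),(8,255,255));p,s,_=blob(m,(0,0,560,420));print(p,s,ray(c,p,.115))
```

```text
d [-13.7   9.1  59.7] tw [-0.04 -0.02  0.29] cur yaw -14.7 q6 -0.11 t 2.0667
[ 0.55166656 -0.0854993   0.2597493 ]
[424.35477941  94.29963235] [ 397   68   54   55 1088] [ 0.72603914 -0.02083122  0.115     ]
```

View pics/w1.png

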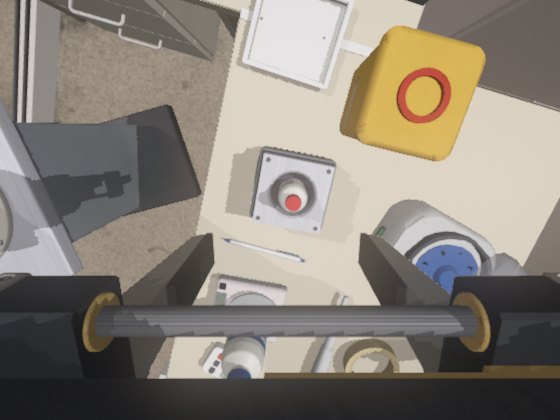

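Wrist view: block centred near (293,190), red cap at (293,203), tray at top (300,40), yellow box (430,90), pen below the block, nothing obstructing the fingers.

Run:
```python
from h import *
c=dict(np.load("w1.npz"));I=cv2.imread("pics/w1.png");ct=env.calibration("top")
m=cv2.inRange(cv2.cvtColor(I,cv2.COLOR_BGR2HSV),(0,150,90),(8,255,255));p,s,_=blob(m,(270,180,320,230));print(p,s,ray(c,p,.118))
P=[ray(c,q,.068) for q in((262,149),(336,160),(322,232),(252,218))];print(np.mean(P,0),[np.linalg.norm(P[i]-P[i-1]).round(4) for i in range(4)],ray(c,(293,189.7),.068))
Q=[ray(ct,(197+x/3.8,123+y/3.571),.014) for x,y in((167,55),(295,128),(212,258),(80,190))];print("tray",np.mean(Q,0),[np.linalg.norm(Q[i]-Q[i-1]).round(4) for i in range(4)])
for q in((400,31),(484,43),(446,161),(385,150)):print("yel",ray(c,q,.158).round(3))
delta([.557,-.101,.0763],-15)
```

```text
Traceback (most recent call last):
  File "h.py", line 12, in blob
    n,l,s,c=cv2.connectedComponentsWithStats(M);i=1+np.argmax(s[1:,4]);return c[i],s[i],(l==i).astype(np.uint8)
                                                    ~~~~~~~~~^^^^^^^^^
ValueError: attempt to get argmax of an empty sequence
```

```bash
cat >> h.py <<'E'
def red(I,bgr=True):
    H=cv2.cvtColor(I,cv2.COLOR_BGR2HSV if bgr else cv2.COLOR_RGB2HSV)
    return cv2.inRange(H,(0,130,70),(8,255,255))|cv2.inRange(H,(168,130,70),(180,255,255))
E
python3 - <<'E'
from h import *
c=dict(np.load("w1.npz"));I=cv2.imread("pics/w1.png");ct=env.calibration("top")
p,s,_=blob(red(I),(270,180,320,230));print(p,s,ray(c,p,.118))
P=[ray(c,q,.068) for q in((262,149),(336,160),(322,232),(252,218))];print(np.mean(P,0),[np.linalg.norm(P[i]-P[i-1]).round(4) for i in range(4)])
Q=[ray(ct,(197+x/3.8,123+y/3.571),.014) for x,y in((167,55),(295,128),(212,258),(80,190))];print("tray",np.mean(Q,0),[np.linalg.norm(Q[i]-Q[i-1]).round(4) for i in range(4)])
for q in((400,31),(484,43),(446,161),(385,150)):print("yel",ray(c,q,.158).round(3))
X=ray(c,p,.118);delta([X[0],X[1],.0763],-15)
E
```

```text
[292.8961039  202.87012987] [286 196  15  14 154] [ 0.55637484 -0.10243795  0.118     ]
[ 0.55852338 -0.09901249  0.068     ] [np.float64(0.0959), np.float64(0.0985), np.float64(0.1021), np.float64(0.1003)]
tray [0.61446362 0.10143803 0.014     ] [np.float64(0.1248), np.float64(0.1115), np.float64(0.1193), np.float64(0.111)]
yel [0.692 0.039 0.158]
yel [0.765 0.01  0.158]
yel [ 0.719 -0.089  0.158]
yel [ 0.661 -0.063  0.158]
d [-15.3   9.  183.4] tw [-0.04 -0.02  0.29] cur yaw -14.7 q6 -0.11 t 2.0667
```

Call:
{"api": "move_arm", "payload": {"deltas": [{"hand": 1, "xyz": [-15.3, 9, 20], "twist": [0, 0, 0]}, {"hand": 1, "xyz": [-15.3, 9, 50], "twist": [0, 0, 0]}, {"hand": 1, "xyz": [-15.3, 9, 85], "twist": [0, 0, 0]}, {"hand": 1, "xyz": [-15.3, 9, 120], "twist": [0, 0, 0]}, {"hand": 1, "xyz": [-15.3, 9, 150], "twist": [0, 0, 0]}, {"hand": 1, "xyz": [-15.3, 9, 170], "twist": [0, 0, 0]}, {"hand": 1, "xyz": [-15.3, 9, 180], "twist": [0, 0, 0]}, {"hand": 1, "xyz": [-15.3, 9, 183], "twist": [0, 0, 0]}, {"hand": 1, "xyz": [-15.3, 9, 183], "twist": [0, 0, 0]}, {"hand": 1, "xyz": [-15.3, 9, 183], "twist": [0, 0, 0]}]}}

```text
time_s: 2.9
ee_pos: [0.5582, -0.1038, 0.0788]
tool_rot: [2.486, 1.917, 0.002]
ft_force: [0.2, -0.2, -0.2]
grip_width: 0.092
gripper_force: 0.0
```

Call:
{"api": "move_arm", "payload": {"newtons": 12, "deltas": [{"hand": -0.3, "xyz": [0, 0, 0], "twist": [0, 0, 0]}, {"hand": -0.3, "xyz": [0, 0, 0], "twist": [0, 0, 0]}, {"hand": -0.3, "xyz": [0, 0, 0], "twist": [0, 0, 0]}, {"hand": -0.3, "xyz": [0, 0, 0], "twist": [0, 0, 0]}, {"hand": -0.3, "xyz": [0, 0, 0], "twist": [0, 0, 0]}, {"hand": -0.3, "xyz": [0, 0, 0], "twist": [0, 0, 0]}, {"hand": -0.3, "xyz": [0, 0, 0], "twist": [0, 0, 0]}, {"hand": -0.3, "xyz": [0, 0, 0], "twist": [0, 0, 0]}]}}

```text
time_s: 3.57
ee_pos: [0.5569, -0.1037, 0.0769]
tool_rot: [-2.489, -1.917, 0.0]
ft_force: [-0.5, 0.3, 0.2]
grip_width: 0.0409
gripper_force: 0.1
```

Call:
{"api": "move_arm", "payload": {"newtons": 12, "deltas": [{"hand": -0.5, "xyz": [0, 0, 0], "twist": [0, 0, 0]}, {"hand": -0.5, "xyz": [0, 0, 0], "twist": [0, 0, 0]}, {"hand": -0.5, "xyz": [0, 0, 0], "twist": [0, 0, 0]}, {"hand": -0.5, "xyz": [0, 0, 0], "twist": [0, 0, 0]}, {"hand": -0.5, "xyz": [0, 0, 0], "twist": [0, 0, 0]}]}}

```text
time_s: 3.98
ee_pos: [0.5569, -0.1037, 0.0769]
tool_rot: [-2.489, -1.917, 0.0]
ft_force: [0.1, 0.5, 0.1]
grip_width: 0.0371
gripper_force: 12.0
```

Call:
{"api": "move_arm", "payload": {"deltas": [{"hand": -0.5, "xyz": [0, 0, -8], "twist": [0, 0, 0]}, {"hand": -0.5, "xyz": [0, 0, -25], "twist": [0, 0, 0]}, {"hand": -0.5, "xyz": [0, 0, -45], "twist": [0, 0, 0]}, {"hand": -0.5, "xyz": [0, 0, -60], "twist": [0, 0, 0]}, {"hand": -0.5, "xyz": [0, 0, -68], "twist": [0, 0, 0]}, {"hand": -0.5, "xyz": [0, 0, -70], "twist": [0, 0, 0]}, {"hand": -0.5, "xyz": [0, 0, -70], "twist": [0, 0, 0]}]}}

```text
time_s: 4.57
ee_pos: [0.5572, -0.1039, 0.1474]
tool_rot: [2.488, 1.917, 0.001]
ft_force: [0.0, 1.2, -0.6]
grip_width: 0.037
gripper_force: 12.0
```

Run:
```python
from h import *
o=env.get_obs();print(o["ee_pos"],o["grip_width"],o["gripper_force"],o["ft_force"])
delta([.615,.101,o["ee_pos"][2]],30)
```

```text
[ 0.55719034 -0.1038503   0.14739297] 0.0369975908921445 11.995978653430939 [ 0.01556779  1.20194985 -0.64018905]
d [212.8   3.7  -0. ] tw [ 5.000e-02  3.000e-02 -4.477e+01] cur yaw -14.8 q6 -0.14 t 4.5667
```

Call:
{"api": "move_arm", "payload": {"deltas": [{"hand": -0.5, "xyz": [12, 0, 0], "twist": [0, 0, -3]}, {"hand": -0.5, "xyz": [35, 1, 0], "twist": [0, 0, -9]}, {"hand": -0.5, "xyz": [65, 1, 0], "twist": [0, 0, -15]}, {"hand": -0.5, "xyz": [97, 2, 0], "twist": [0, 0, -21]}, {"hand": -0.5, "xyz": [129, 2, 0], "twist": [0, 0, -27]}, {"hand": -0.5, "xyz": [160, 3, 0], "twist": [0, 0, -33]}, {"hand": -0.5, "xyz": [187, 3, 0], "twist": [0, 0, -39]}, {"hand": -0.5, "xyz": [204, 4, 0], "twist": [0, 0, -43]}, {"hand": -0.5, "xyz": [211, 4, 0], "twist": [0, 0, -45]}, {"hand": -0.5, "xyz": [213, 4, 0], "twist": [0, 0, -45]}]}}

```text
time_s: 5.4
ee_pos: [0.6144, 0.1022, 0.1454]
tool_rot: [-1.562, -2.724, 0.002]
ft_force: [-1.1, -0.2, -0.1]
grip_width: 0.037
gripper_force: 12.0
```

Call:
{"api": "move_arm", "payload": {"deltas": [{"hand": -0.5, "xyz": [0, 0, 5], "twist": [0, 0, 0]}, {"hand": -0.5, "xyz": [0, 0, 20], "twist": [0, 0, 0]}, {"hand": -0.5, "xyz": [0, 0, 40], "twist": [0, 0, 0]}, {"hand": -0.5, "xyz": [0, 0, 60], "twist": [0, 0, 0]}, {"hand": -0.5, "xyz": [0, 0, 77], "twist": [0, 0, 0]}, {"hand": -0.5, "xyz": [0, 0, 89], "twist": [0, 0, 0]}, {"hand": -0.5, "xyz": [0, 0, 96], "twist": [0, 0, 0]}, {"hand": -0.5, "xyz": [0, 0, 100], "twist": [0, 0, 0]}, {"hand": -0.5, "xyz": [0, 0, 100], "twist": [0, 0, 0]}, {"hand": -0.5, "xyz": [0, 0, 100], "twist": [0, 0, 0]}]}}

```text
time_s: 6.23
ee_pos: [0.6157, 0.1009, 0.0477]
tool_rot: [1.566, 2.722, 0.001]
ft_force: [-0.3, -0.2, -0.0]
grip_width: 0.0364
gripper_force: 12.0
```

Call:
{"api": "move_arm", "payload": {"deltas": [{"hand": -0.5, "xyz": [0, 0, 3], "twist": [0, 0, 0]}, {"hand": -0.5, "xyz": [0, 0, 5], "twist": [0, 0, 0]}, {"hand": -0.5, "xyz": [0, 0, 6.5], "twist": [0, 0, 0]}, {"hand": -0.5, "xyz": [0, 0, 7.5], "twist": [0, 0, 0]}, {"hand": -0.5, "xyz": [0, 0, 8], "twist": [0, 0, 0]}, {"hand": -0.5, "xyz": [0, 0, 8], "twist": [0, 0, 0]}]}}

```text
time_s: 6.73
ee_pos: [0.6155, 0.101, 0.0398]
tool_rot: [1.565, 2.723, 0.0]
ft_force: [-1.5, -0.5, 4.4]
grip_width: 0.037
gripper_force: 12.0
```

Call:
{"api": "move_arm", "payload": {"deltas": [{"hand": -0.3, "xyz": [0, 0, 0], "twist": [0, 0, 0]}, {"hand": 0, "xyz": [0, 0, 0], "twist": [0, 0, 0]}, {"hand": 0.3, "xyz": [0, 0, 0], "twist": [0, 0, 0]}, {"hand": 0.3, "xyz": [0, 0, 0], "twist": [0, 0, 0]}, {"hand": 0.3, "xyz": [0, 0, 0], "twist": [0, 0, 0]}, {"hand": 0.3, "xyz": [0, 0, 0], "twist": [0, 0, 0]}]}}

```text
time_s: 7.23
ee_pos: [0.6149, 0.1012, 0.0386]
tool_rot: [-1.565, -2.724, 0.0]
ft_force: [0.4, -0.5, -0.5]
grip_width: 0.0597
gripper_force: 0.0
```

Call:
{"api": "move_arm", "payload": {"deltas": [{"hand": 0.4, "xyz": [0, 0, -10], "twist": [0, 0, 0]}, {"hand": 0.6, "xyz": [0, 0, -30], "twist": [0, 0, 0]}, {"hand": 1, "xyz": [0, 0, -65], "twist": [0, 0, 0]}, {"hand": 1, "xyz": [0, 0, -105], "twist": [0, 0, 0]}, {"hand": 1, "xyz": [0, 0, -145], "twist": [0, 0, 0]}, {"hand": 1, "xyz": [0, 0, -180], "twist": [0, 0, 0]}, {"hand": 1, "xyz": [0, 0, -200], "twist": [0, 0, 0]}, {"hand": 1, "xyz": [0, 0, -210], "twist": [0, 0, 0]}, {"hand": 1, "xyz": [0, 0, -210], "twist": [0, 0, 0]}]}}

```text
time_s: 7.98
ee_pos: [0.6166, 0.1012, 0.2524]
tool_rot: [1.563, 2.719, 0.004]
ft_force: [-0.3, -0.4, 0.1]
grip_width: 0.0921
gripper_force: 0.0
```

Run:
```python
from h import *
c=env.calibration("wrist");I=env.camera("wrist");cv2.imwrite("pics/w2.png",I[:,:,::-1]);np.savez("w2.npz",**c)
o=env.get_obs();print(o["ee_pos"]);delta([.4616,.3255,o["ee_pos"][2]],-30)
print(proj(c,[.615,.101,.08]),proj(c,[.557,-.102,.07]),proj(c,[.46,.325,.1]))
```

```text
[0.61543961 0.10117914 0.24953701]
d [ 2.713e+02 -2.000e+01 -2.000e-01] tw [ 0.09  0.   60.22] cur yaw 30.2 q6 -0.56 t 8.0333
[284.58037167 184.70021577] [179.46286948 282.83726326] [262.47090599 -86.65050541]
```

View pics/w2.png

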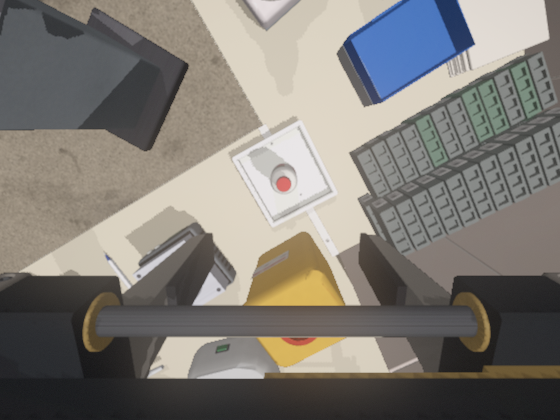

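The small bottle stands upright mid-tray (cap at (283,183)). On to the stirrer.

Call:
{"api": "move_arm", "payload": {"deltas": [{"hand": 1, "xyz": [15, -1, 0], "twist": [0, 0, 5]}, {"hand": 1, "xyz": [45, -3, 0], "twist": [0, 0, 12]}, {"hand": 1, "xyz": [80, -6, 0], "twist": [0, 0, 19]}, {"hand": 1, "xyz": [118, -9, 0], "twist": [0, 0, 26]}, {"hand": 1, "xyz": [156, -12, 0], "twist": [0, 0, 33]}, {"hand": 1, "xyz": [194, -15, 0], "twist": [0, 0, 40]}, {"hand": 1, "xyz": [230, -17, 0], "twist": [0, 0, 47]}, {"hand": 1, "xyz": [255, -19, 0], "twist": [0, 0, 54]}, {"hand": 1, "xyz": [268, -20, 0], "twist": [0, 0, 60]}, {"hand": 1, "xyz": [271, -20, 0], "twist": [0, 0, 60]}]}}

```text
time_s: 8.87
ee_pos: [0.4585, 0.3266, 0.246]
tool_rot: [-2.716, -1.577, 0.008]
ft_force: [0.2, -0.5, -0.3]
grip_width: 0.0921
gripper_force: 0.0
```

Call:
{"api": "move_arm", "payload": {"deltas": [{"hand": 1, "xyz": [0, 0, 0], "twist": [0, 0, 0]}, {"hand": 1, "xyz": [0, 0, 0], "twist": [0, 0, 0]}, {"hand": 1, "xyz": [0, 0, 0], "twist": [0, 0, 0]}]}}

```text
time_s: 9.12
ee_pos: [0.4618, 0.3242, 0.248]
tool_rot: [2.717, 1.577, -0.002]
ft_force: [0.0, -0.7, 0.3]
grip_width: 0.0918
gripper_force: 0.0
```

Run:
```python
from h import *
c=env.calibration("wrist");I=env.camera("wrist");cv2.imwrite("pics/w3.png",I[:,:,::-1]);np.savez("w3.npz",**c)
o=env.get_obs();print(o["ee_pos"],o["q"]);delta([.4616,.3255,.0903],-30)
```

```text
[0.46193009 0.3241968  0.24824686] [ 3.98034555e-01  9.82472119e-02  1.54819831e+00 -2.74379521e-04
  1.49617431e+00  9.17941174e-01]
d [  1.1  -0.9 157.9] tw [-0.02  0.06  0.21] cur yaw -29.8 q6 0.92 t 9.1667
```

View pics/w3.png

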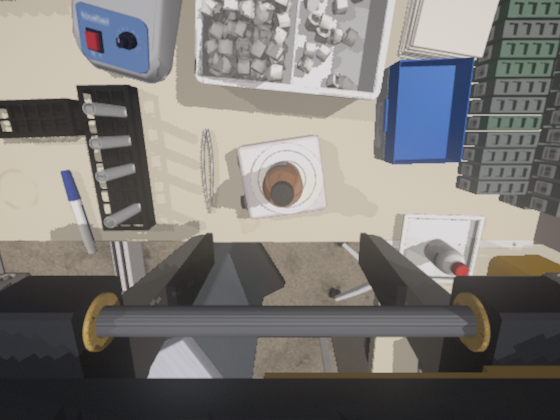

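Amber cap near (283,193); stirrer case corners (238,148),(317,137),(326,209),(246,219); forceps at (208,170) well clear.

Run:
```python
from h import *
c=dict(np.load("w3.npz"));I=cv2.imread("pics/w3.png")
H=cv2.cvtColor(I,cv2.COLOR_BGR2HSV)
p,s,_=blob(cv2.inRange(I,(0,0,0),(75,75,75)),(260,170,310,225));print("cap",p,s,ray(c,p,.149).round(4))
m=cv2.inRange(H,(0,90,20),(20,255,200));p2,s2,_=blob(m,(255,150,310,215));print("brown",p2,s2)
P=[ray(c,q,.040) for q in((238,148),(317,137),(326,209),(246,219))];print("case",np.mean(P,0),[np.linalg.norm(P[i]-P[i-1]).round(4) for i in range(4)])
print(I[180:206:4,283])
```

```text
Traceback (most recent call last):
  File "h.py", line 12, in blob
    n,l,s,c=cv2.connectedComponentsWithStats(M);i=1+np.argmax(s[1:,4]);return c[i],s[i],(l==i).astype(np.uint8)
                                                    ~~~~~~~~~^^^^^^^^^
ValueError: attempt to get argmax of an empty sequence
```

Run:
```python
from h import *
c=dict(np.load("w3.npz"));I=cv2.imread("pics/w3.png")
print(I[176:214:3,283].tolist(),I[194,266:300:3].tolist())
S=I.max(2);m=((S<95)&(np.ptp(I,axis=2)<28)).astype(np.uint8)*255
p,s,_=blob(m,(262,172,306,215));print("cap",p,s,ray(c,p,.149).round(4))
P=[ray(c,q,.040) for q in((238,148),(317,137),(326,209),(246,219))];print("case",np.mean(P,0),[np.linalg.norm(P[i]-P[i-1]).round(4) for i in range(4)])
```

```text
[[102, 123, 157], [101, 123, 156], [81, 84, 89], [94, 98, 102], [94, 97, 101], [94, 97, 102], [96, 99, 106], [95, 99, 104], [94, 98, 103], [93, 96, 101], [98, 112, 132], [217, 216, 219], [217, 216, 219]] [[83, 97, 120], [84, 98, 122], [94, 98, 102], [94, 98, 103], [93, 97, 102], [94, 97, 102], [95, 99, 104], [96, 99, 104], [97, 101, 106], [93, 100, 111], [110, 131, 162], [115, 136, 166]]
cap [281.31428571 183.65714286] [273 182  19   6  35] [0.4667 0.3404 0.149 ]
case [0.45817171 0.32821494 0.04      ] [np.float64(0.1018), np.float64(0.1082), np.float64(0.1022), np.float64(0.1168)]
```

Run:
```python
from h import *
c=dict(np.load("w3.npz"));I=cv2.imread("pics/w3.png")
m=((I.max(2)<112)&(np.ptp(I,axis=2)<16)).astype(np.uint8)*255
p,s,_=blob(m,(262,172,306,215));print("cap",p,s,ray(c,p,.149).round(4))
X=ray(c,p,.149);delta([X[0],X[1],.0903],-30)
# body ellipse check: predicted body left/right
for dx in(-.024,.024):print(proj(c,[X[0]+dx*np.cos(-.52),X[1]+dx*np.sin(-.52),.132]))
```

```text
cap [281.70990566 192.96933962] [271 181  22  24 424] [0.4621 0.3317 0.149 ]
d [  6.8  -3.5 157.9] tw [-0.02  0.06  0.21] cur yaw -29.8 q6 0.92 t 9.1667
[259.95423077 189.53811391]
[303.93621709 189.58135403]
```

Call:
{"api": "move_arm", "payload": {"deltas": [{"hand": 1, "xyz": [5.5, -3, 20], "twist": [0, 0, 0]}, {"hand": 1, "xyz": [5.5, -3, 50], "twist": [0, 0, 0]}, {"hand": 1, "xyz": [5.5, -3, 85], "twist": [0, 0, 0]}, {"hand": 1, "xyz": [5.5, -3, 115], "twist": [0, 0, 0]}, {"hand": 1, "xyz": [5.5, -3, 138], "twist": [0, 0, 0]}, {"hand": 1, "xyz": [5.5, -3, 151], "twist": [0, 0, 0]}, {"hand": 1, "xyz": [5.5, -3, 157], "twist": [0, 0, 0]}, {"hand": 1, "xyz": [5.5, -3, 158], "twist": [0, 0, 0]}, {"hand": 0.3, "xyz": [5.5, -3, 158], "twist": [0, 0, 0]}, {"hand": 0.2, "xyz": [5.5, -3, 158], "twist": [0, 0, 0]}]}}

```text
time_s: 10.0
ee_pos: [0.463, 0.332, 0.0928]
tool_rot: [2.717, 1.576, 0.005]
ft_force: [-0.8, 0.2, 0.6]
grip_width: 0.0805
gripper_force: 0.0
```

Call:
{"api": "move_arm", "payload": {"newtons": 15, "deltas": [{"hand": -0.3, "xyz": [0, 0, 0], "twist": [0, 0, 0]}, {"hand": -0.3, "xyz": [0, 0, 0], "twist": [0, 0, 0]}, {"hand": -0.3, "xyz": [0, 0, 0], "twist": [0, 0, 0]}, {"hand": -0.3, "xyz": [0, 0, 0], "twist": [0, 0, 0]}, {"hand": -0.3, "xyz": [0, 0, 0], "twist": [0, 0, 0]}, {"hand": -0.3, "xyz": [0, 0, 0], "twist": [0, 0, 0]}, {"hand": -0.3, "xyz": [0, 0, 0], "twist": [0, 0, 0]}, {"hand": -0.3, "xyz": [0, 0, 0], "twist": [0, 0, 0]}]}}

```text
time_s: 10.67
ee_pos: [0.4616, 0.3317, 0.0911]
tool_rot: [-2.717, -1.576, -0.0]
ft_force: [-1.0, 0.5, 1.2]
grip_width: 0.0475
gripper_force: 15.0
```

Call:
{"api": "move_arm", "payload": {"deltas": [{"hand": -0.3, "xyz": [0, 0, -8], "twist": [0, 0, 0]}, {"hand": -0.3, "xyz": [0, 0, -25], "twist": [0, 0, 0]}, {"hand": -0.3, "xyz": [0, 0, -50], "twist": [0, 0, 0]}, {"hand": -0.3, "xyz": [0, 0, -80], "twist": [0, 0, 0]}, {"hand": -0.3, "xyz": [0, 0, -110], "twist": [0, 0, 0]}, {"hand": -0.3, "xyz": [0, 0, -135], "twist": [0, 0, 0]}, {"hand": -0.3, "xyz": [0, 0, -150], "twist": [0, 0, 0]}, {"hand": -0.3, "xyz": [0, 0, -155], "twist": [0, 0, 0]}, {"hand": -0.3, "xyz": [0, 0, -155], "twist": [0, 0, 0]}]}}

```text
time_s: 11.42
ee_pos: [0.4622, 0.3318, 0.2474]
tool_rot: [2.717, 1.576, 0.004]
ft_force: [0.2, 0.7, -1.2]
grip_width: 0.0474
gripper_force: 15.0
```

Run:
```python
from h import *
o=env.get_obs();print(o["ee_pos"],o["ft_force"],o["gripper_force"]);delta([.557,-.100,o["ee_pos"][2]],-15)
ct=env.calibration("top");I=env.camera("top")[:,:,::-1]
cv2.imwrite("pics/t1.png",I)
A=[cv2.resize(I[y-42:y+42,x-50:x+50],(380,300),interpolation=cv2.INTER_CUBIC) for x,y in((160,222),(322,184))]
cv2.imwrite("pics/m2.png",np.hstack(A))
```

```text
[0.46220201 0.33178829 0.24743322] [ 0.24683183  0.71823324 -1.18309665] 14.995245337486267
d [-3.277e+02  2.967e+02 -2.000e-01] tw [  0.11  -0.11 -14.77] cur yaw -29.8 q6 0.93 t 11.4167
```

View pics/m2.png

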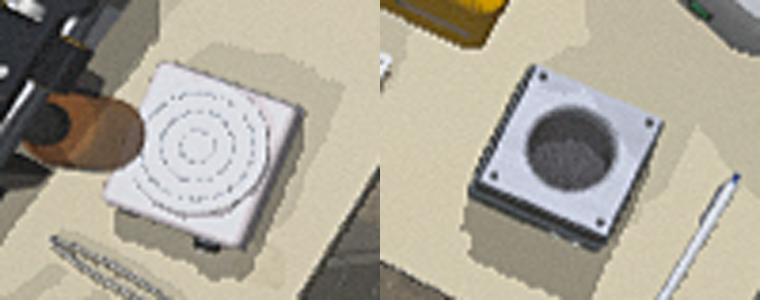

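Stirrer rings centre at crop (200,147), well rim circle at crop (571,149), matching the four screws' mean.

Run:
```python
from h import *
ct=env.calibration("top")
def cr(x,y,cx,cy):return (cx-50+(x+.5)/3.8-.5,cy-42+(y+.5)/3.571-.5)
print("stir",ray(ct,cr(200.5,147,160,222),.044),"well",ray(ct,cr(191.5,148.8,322,184),.068))
r=[ray(ct,cr(*q,322,184),.068) for q in((145,148),(238,149),(191,104),(191,193))];print(np.linalg.norm(r[0]-r[1]),np.linalg.norm(r[2]-r[3]))
```

```text
stir [0.46480743 0.32481724 0.044     ] well [ 0.55757856 -0.10254926  0.068     ]
0.06479206695638538 0.06664935612028319
```

Call:
{"api": "move_arm", "payload": {"deltas": [{"hand": -0.3, "xyz": [-9, 8, 0], "twist": [0, 0, 0]}, {"hand": -0.3, "xyz": [-27, 24, 0], "twist": [0, 0, -1]}, {"hand": -0.3, "xyz": [-52, 47, 0], "twist": [0, 0, -3]}, {"hand": -0.3, "xyz": [-78, 71, 0], "twist": [0, 0, -5]}, {"hand": -0.3, "xyz": [-106, 96, 0], "twist": [0, 0, -7]}, {"hand": -0.3, "xyz": [-134, 121, 0], "twist": [0, 0, -9]}, {"hand": -0.3, "xyz": [-162, 147, 0], "twist": [0, 0, -11]}, {"hand": -0.3, "xyz": [-190, 172, 0], "twist": [0, 0, -12]}, {"hand": -0.3, "xyz": [-218, 197, 0], "twist": [0, 0, -13]}, {"hand": -0.3, "xyz": [-246, 223, 0], "twist": [0, 0, -14]}]}}

```text
time_s: 12.3
ee_pos: [0.5316, 0.0049, 0.244]
tool_rot: [-2.503, -1.895, 0.004]
ft_force: [1.4, 0.6, -0.7]
grip_width: 0.0475
gripper_force: 15.0
```

Run:
```python
from h import *
o=env.get_obs();delta([.5575,-.1015,o["ee_pos"][2]],-15)
```

```text
d [-95.4  53.8  -0.1] tw [-0.19  0.03 -0.74] cur yaw -15.7 q6 0.06 t 12.3
```

Call:
{"api": "move_arm", "payload": {"deltas": [{"hand": -0.3, "xyz": [-30, 17, 0], "twist": [0, 0, -0.7]}, {"hand": -0.3, "xyz": [-55, 31, 0], "twist": [0, 0, -0.7]}, {"hand": -0.3, "xyz": [-75, 42, 0], "twist": [0, 0, -0.7]}, {"hand": -0.3, "xyz": [-88, 50, 0], "twist": [0, 0, -0.7]}, {"hand": -0.3, "xyz": [-94, 53, 0], "twist": [0, 0, -0.7]}, {"hand": -0.3, "xyz": [-95, 54, 0], "twist": [0, 0, -0.7]}, {"hand": -0.3, "xyz": [-95, 54, 0], "twist": [0, 0, -0.7]}, {"hand": -0.3, "xyz": [-95, 54, 0], "twist": [0, 0, -0.7]}, {"hand": -0.3, "xyz": [-95, 54, 0], "twist": [0, 0, -0.7]}]}}

```text
time_s: 13.05
ee_pos: [0.559, -0.0975, 0.2459]
tool_rot: [-2.492, -1.913, -0.0]
ft_force: [-0.3, -0.6, -0.9]
grip_width: 0.0479
gripper_force: 15.0
```

Run:
```python
from h import *
c=env.calibration("wrist");I=env.camera("wrist");cv2.imwrite("pics/w4.png",I[:,:,::-1]);np.savez("w4.npz",**c)
o=env.get_obs();print(o["ee_pos"]);delta([.5575,-.1015,.0865],-15)
e=o["ee_pos"];print("cap pred",proj(c,e+[0,0,.0587]),"well pred",proj(c,[.5575,-.1015,.068]))
```

```text
[ 0.55900728 -0.09766291  0.2460122 ]
d [ -4.1  -0.5 159.5] tw [ 0.   -0.01  0.02] cur yaw -15.0 q6 -0.12 t 13.1
cap pred [284.69477651 272.16187332] well pred [285.1907085  187.98456519]
```

View pics/w4.png

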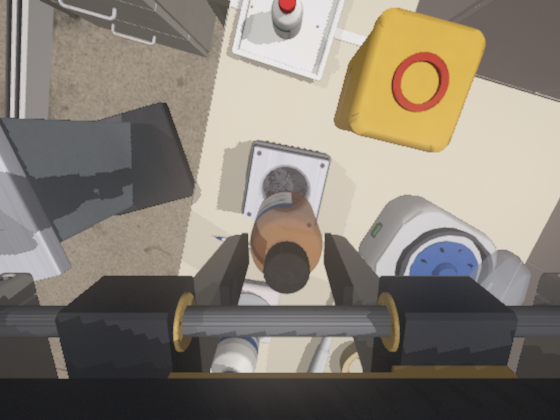

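Cap disc (287,270) agrees with the prediction, so the bottle is centred in the grip; well rim is centred at about (286,188), as predicted. Descending.

Call:
{"api": "move_arm", "payload": {"deltas": [{"hand": -0.3, "xyz": [-4, 0, 10], "twist": [0, 0, 0]}, {"hand": -0.3, "xyz": [-4, 0, 30], "twist": [0, 0, 0]}, {"hand": -0.3, "xyz": [-4, 0, 55], "twist": [0, 0, 0]}, {"hand": -0.3, "xyz": [-4, 0, 80], "twist": [0, 0, 0]}, {"hand": -0.3, "xyz": [-4, 0, 100], "twist": [0, 0, 0]}, {"hand": -0.3, "xyz": [-4, 0, 112], "twist": [0, 0, 0]}, {"hand": -0.3, "xyz": [-4, 0, 118], "twist": [0, 0, 0]}, {"hand": -0.3, "xyz": [-4, 0, 120], "twist": [0, 0, 0]}, {"hand": -0.3, "xyz": [-4, 0, 120], "twist": [0, 0, 0]}, {"hand": -0.3, "xyz": [-4, 0, 120], "twist": [0, 0, 0]}]}}

```text
time_s: 13.93
ee_pos: [0.559, -0.103, 0.1273]
tool_rot: [2.492, 1.91, 0.002]
ft_force: [-0.4, -0.3, -0.8]
grip_width: 0.0474
gripper_force: 15.0
```

Run:
```python
from h import *
o=env.get_obs();print(o["ee_pos"],o["ft_force"]);delta([.5575,-.1015,.0871],-15)
```

```text
[ 0.55900137 -0.10303679  0.1272936 ] [-0.37580719 -0.33541859 -0.77808866]
d [ 1.1 -1.9 40.2] tw [ 0.14  0.02 -0.06] cur yaw -15.1 q6 -0.13 t 13.9333
```

Call:
{"api": "move_arm", "payload": {"deltas": [{"hand": -0.3, "xyz": [0.5, -1, 4], "twist": [0, 0, 0]}, {"hand": -0.3, "xyz": [0.5, -1, 10], "twist": [0, 0, 0]}, {"hand": -0.3, "xyz": [0.5, -1, 17], "twist": [0, 0, 0]}, {"hand": -0.3, "xyz": [0.5, -1, 24], "twist": [0, 0, 0]}, {"hand": -0.3, "xyz": [0.5, -1, 30], "twist": [0, 0, 0]}, {"hand": -0.3, "xyz": [0.5, -1, 35], "twist": [0, 0, 0]}, {"hand": -0.3, "xyz": [0.5, -1, 37], "twist": [0, 0, 0]}, {"hand": -0.3, "xyz": [0.5, -1, 38.5], "twist": [0, 0, 0]}, {"hand": -0.3, "xyz": [0.5, -1, 39.5], "twist": [0, 0, 0]}, {"hand": -0.3, "xyz": [0.5, -1, 39.5], "twist": [0, 0, 0]}]}}

```text
time_s: 14.77
ee_pos: [0.5574, -0.102, 0.0871]
tool_rot: [2.493, 1.911, 0.0]
ft_force: [-2.3, 0.9, 1.6]
grip_width: 0.0473
gripper_force: 15.0
```

Call:
{"api": "move_arm", "payload": {"deltas": [{"hand": -0.3, "xyz": [0, 0, 0.5], "twist": [0, 0, 0]}, {"hand": -0.3, "xyz": [0, 0, 0.5], "twist": [0, 0, 0]}, {"hand": 0.05, "xyz": [0, 0, 0.5], "twist": [0, 0, 0]}, {"hand": 0.2, "xyz": [0, 0, 0.5], "twist": [0, 0, 0]}, {"hand": 0.4, "xyz": [0, 0, 0.5], "twist": [0, 0, 0]}, {"hand": 0.6, "xyz": [0, 0, 0.5], "twist": [0, 0, 0]}, {"hand": 0.7, "xyz": [0, 0, 0.5], "twist": [0, 0, 0]}, {"hand": 0.7, "xyz": [0, 0, 0.5], "twist": [0, 0, 0]}]}}

```text
time_s: 15.43
ee_pos: [0.5572, -0.1019, 0.0858]
tool_rot: [-2.494, -1.911, -0.0]
ft_force: [-0.4, -0.1, 0.2]
grip_width: 0.0776
gripper_force: 0.0
```

Call:
{"api": "move_arm", "payload": {"deltas": [{"hand": 0.7, "xyz": [0, 0, -10], "twist": [0, 0, 0]}, {"hand": 0.8, "xyz": [0, 0, -30], "twist": [0, 0, 0]}, {"hand": 1, "xyz": [0, 0, -60], "twist": [0, 0, 0]}, {"hand": 1, "xyz": [0, 0, -100], "twist": [0, 0, 0]}, {"hand": 1, "xyz": [0, 0, -140], "twist": [0, 0, 0]}, {"hand": 1, "xyz": [0, 0, -165], "twist": [0, 0, 0]}, {"hand": 1, "xyz": [0, 0, -178], "twist": [0, 0, 0]}, {"hand": 1, "xyz": [0, 0, -180], "twist": [0, 0, 0]}, {"hand": 1, "xyz": [0, 0, -180], "twist": [0, 0, 0]}]}}

```text
time_s: 16.18
ee_pos: [0.5572, -0.1019, 0.2658]
tool_rot: [2.493, 1.911, 0.0]
ft_force: [0.2, -0.2, 0.0]
grip_width: 0.092
gripper_force: 0.0
```

Run:
```python
from h import *
c=env.calibration("wrist");I=env.camera("wrist");cv2.imwrite("pics/w5.png",I[:,:,::-1]);np.savez("w5.npz",**c)
o=env.get_obs();print(o["ee_pos"]);delta([.4355,-.2985,o["ee_pos"][2]],-30)
print("cap pred",proj(c,[.5575,-.102,.145]),"well",proj(c,[.5575,-.102,.068]))
```

```text
[ 0.55644184 -0.10166838  0.26412735]
d [-2.215e+02 -6.560e+01  1.000e-01] tw [-0.16  0.   14.92] cur yaw -15.1 q6 -0.13 t 16.2333
cap pred [285.62010841 194.53457811] well [285.69277052 182.01189259]
```

View pics/w5.png

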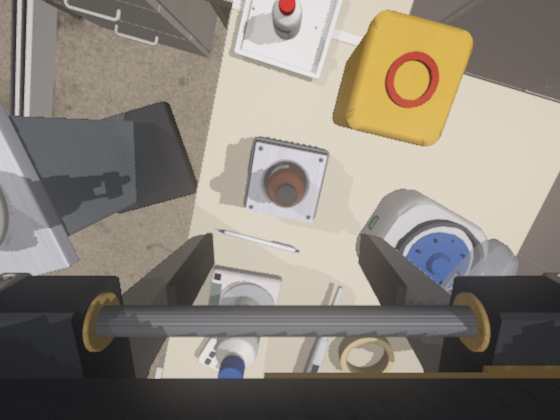

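Amber bottle stands upright in the well, cap (286,192) as predicted. Now to the balance.

Call:
{"api": "move_arm", "payload": {"deltas": [{"hand": 1, "xyz": [-15, -5, 0], "twist": [0, 0, 1]}, {"hand": 1, "xyz": [-45, -13, 0], "twist": [0, 0, 3]}, {"hand": 1, "xyz": [-80, -24, 0], "twist": [0, 0, 5]}, {"hand": 1, "xyz": [-118, -35, 0], "twist": [0, 0, 8]}, {"hand": 1, "xyz": [-155, -46, 0], "twist": [0, 0, 11]}, {"hand": 1, "xyz": [-188, -56, 0], "twist": [0, 0, 13]}, {"hand": 1, "xyz": [-208, -62, 0], "twist": [0, 0, 14]}, {"hand": 1, "xyz": [-219, -65, 0], "twist": [0, 0, 15]}, {"hand": 1, "xyz": [-221, -66, 0], "twist": [0, 0, 15]}, {"hand": 1, "xyz": [-221, -66, 0], "twist": [0, 0, 15]}]}}

```text
time_s: 17.07
ee_pos: [0.4356, -0.2975, 0.2643]
tool_rot: [-2.719, -1.567, 0.0]
ft_force: [0.4, -0.3, -1.0]
grip_width: 0.0918
gripper_force: 0.0
```

Call:
{"api": "move_arm", "payload": {"deltas": [{"hand": 1, "xyz": [0, 0, 0], "twist": [0, 0, 0]}, {"hand": 1, "xyz": [0, 0, 0], "twist": [0, 0, 0]}]}}

```text
time_s: 17.23
ee_pos: [0.4367, -0.2969, 0.2655]
tool_rot: [-2.719, -1.572, -0.0]
ft_force: [0.0, 0.1, -0.2]
grip_width: 0.0919
gripper_force: 0.0
```

Run:
```python
from h import *
c=env.calibration("wrist");I=env.camera("wrist")[:,:,::-1].copy();cv2.imwrite("pics/w6.png",I);np.savez("w6.npz",**c)
o=env.get_obs();print(o["ee_pos"])
m=cv2.inRange(cv2.cvtColor(I,cv2.COLOR_BGR2HSV),(100,90,40),(130,255,255))
p,s,_=blob(m,(240,150,330,280));X=ray(c,p,.173);print(p,s,X)
delta([X[0],X[1],.1143],-30)
```

```text
[ 0.43669102 -0.29700914  0.26571552]
[283.97190083 204.47603306] [270 191  29  28 605] [ 0.43388794 -0.29953217  0.173     ]
d [ -3.6  -1.1 151.4] tw [-0.01 -0.02  0.05] cur yaw -30.0 q6 -0.3 t 17.2833
```

View pics/w6.png

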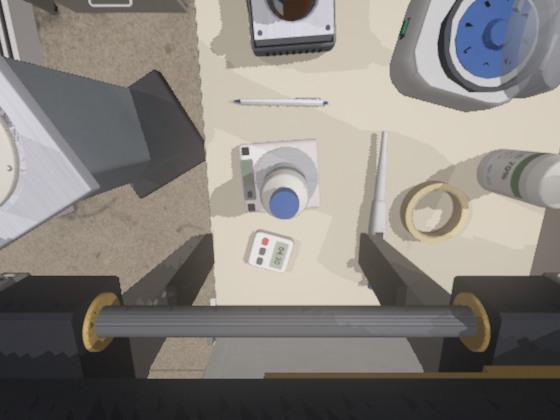

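Buffer cap at (284,204) → (0.434,-0.2995); clear around it.

Call:
{"api": "move_arm", "payload": {"deltas": [{"hand": 1, "xyz": [-3.5, -1, 15], "twist": [0, 0, 0]}, {"hand": 1, "xyz": [-3.5, -1, 45], "twist": [0, 0, 0]}, {"hand": 1, "xyz": [-3.5, -1, 80], "twist": [0, 0, 0]}, {"hand": 1, "xyz": [-3.5, -1, 112], "twist": [0, 0, 0]}, {"hand": 1, "xyz": [-3.5, -1, 135], "twist": [0, 0, 0]}, {"hand": 1, "xyz": [-3.5, -1, 147], "twist": [0, 0, 0]}, {"hand": 1, "xyz": [-3.5, -1, 151], "twist": [0, 0, 0]}, {"hand": 1, "xyz": [-3.5, -1, 151], "twist": [0, 0, 0]}, {"hand": 1, "xyz": [-3.5, -1, 151], "twist": [0, 0, 0]}, {"hand": 0.5, "xyz": [-3.5, -1, 151], "twist": [0, 0, 0]}]}}

```text
time_s: 18.12
ee_pos: [0.4346, -0.3018, 0.117]
tool_rot: [2.718, 1.568, 0.001]
ft_force: [0.0, -1.0, 1.1]
grip_width: 0.087
gripper_force: 0.0
```

Call:
{"api": "move_arm", "payload": {"newtons": 18, "deltas": [{"hand": 0, "xyz": [0, 0, 0], "twist": [0, 0, 0]}, {"hand": 0, "xyz": [0, 0, 0], "twist": [0, 0, 0]}, {"hand": 0, "xyz": [0, 0, 0], "twist": [0, 0, 0]}, {"hand": 0, "xyz": [0, 0, 0], "twist": [0, 0, 0]}, {"hand": 0, "xyz": [0, 0, 0], "twist": [0, 0, 0]}, {"hand": 0, "xyz": [0, 0, 0], "twist": [0, 0, 0]}, {"hand": 0, "xyz": [0, 0, 0], "twist": [0, 0, 0]}]}}

```text
time_s: 18.7
ee_pos: [0.4334, -0.3008, 0.1153]
tool_rot: [2.721, 1.569, -0.0]
ft_force: [-0.3, 0.3, 3.0]
grip_width: 0.0596
gripper_force: 18.0
```

Call:
{"api": "move_arm", "payload": {"deltas": [{"hand": 0, "xyz": [0, 0, -6], "twist": [0, 0, 0]}, {"hand": 0, "xyz": [0, 0, -22], "twist": [0, 0, 0]}, {"hand": 0, "xyz": [0, 0, -48], "twist": [0, 0, 0]}, {"hand": 0, "xyz": [0, 0, -78], "twist": [0, 0, 0]}, {"hand": 0, "xyz": [0, 0, -108], "twist": [0, 0, 0]}, {"hand": 0, "xyz": [0, 0, -135], "twist": [0, 0, 0]}, {"hand": 0, "xyz": [0, 0, -152], "twist": [0, 0, 0]}, {"hand": 0, "xyz": [0, 0, -159], "twist": [0, 0, 0]}, {"hand": 0, "xyz": [0, 0, -160], "twist": [0, 0, 0]}, {"hand": 0, "xyz": [0, 0, -160], "twist": [0, 0, 0]}]}}

```text
time_s: 19.53
ee_pos: [0.4331, -0.3004, 0.2739]
tool_rot: [-2.721, -1.568, 0.0]
ft_force: [-0.5, -0.3, -2.3]
grip_width: 0.0594
gripper_force: 18.0
```

Run:
```python
from h import *
o=env.get_obs();print(o["ee_pos"],o["ft_force"],o["grip_width"]);z=o["ee_pos"][2]
delta([.52,-.05,z],0);delta([.4648,.3248,z],-30)
I=env.camera("top")[:,:,::-1];cv2.imwrite("pics/t2.png",I)
```

```text
[ 0.43313245 -0.3003812   0.27388714] [-0.46015654 -0.29631688 -2.26288877] 0.05937319460395213
d [ 2.602e+02 -5.030e+01  2.000e-01] tw [ -0.07  -0.05 -30.07] cur yaw -30.1 q6 -0.31 t 19.5333
d [ 556.9 -285.9    0.6] tw [-0.07 -0.03 -0.07] cur yaw -30.1 q6 -0.31 t 19.5333
```

Call:
{"api": "move_arm", "payload": {"deltas": [{"hand": 0, "xyz": [7, -4, 0], "twist": [0, 0, 0]}, {"hand": 0, "xyz": [22, -11, 0], "twist": [0, 0, 0]}, {"hand": 0, "xyz": [44, -23, 0], "twist": [0, 0, 0]}, {"hand": 0, "xyz": [71, -36, 0], "twist": [0, 0, 0]}, {"hand": 0, "xyz": [100, -51, 0], "twist": [0, 0, 0]}, {"hand": 0, "xyz": [129, -66, 0], "twist": [0, 0, 0]}, {"hand": 0, "xyz": [158, -81, 0], "twist": [0, 0, 0]}, {"hand": 0, "xyz": [187, -96, 0], "twist": [0, 0, 0]}, {"hand": 0, "xyz": [216, -111, 0], "twist": [0, 0, 0]}, {"hand": 0, "xyz": [245, -126, 0], "twist": [0, 0, 0]}]}}

```text
time_s: 20.42
ee_pos: [0.4459, -0.0226, 0.2741]
tool_rot: [-2.72, -1.569, 0.001]
ft_force: [0.6, -0.9, -3.4]
grip_width: 0.0593
gripper_force: 18.0
```

Call:
{"api": "move_arm", "payload": {"deltas": [{"hand": 0, "xyz": [29, -15, 0], "twist": [0, 0, 0]}, {"hand": 0, "xyz": [58, -30, 0], "twist": [0, 0, 0]}, {"hand": 0, "xyz": [87, -45, 0], "twist": [0, 0, 0]}, {"hand": 0, "xyz": [116, -60, 0], "twist": [0, 0, 0]}, {"hand": 0, "xyz": [145, -75, 0], "twist": [0, 0, 0]}, {"hand": 0, "xyz": [174, -90, 0], "twist": [0, 0, 0]}, {"hand": 0, "xyz": [203, -105, 0], "twist": [0, 0, 0]}, {"hand": 0, "xyz": [230, -119, 0], "twist": [0, 0, 0]}, {"hand": 0, "xyz": [252, -130, 0], "twist": [0, 0, 0]}, {"hand": 0, "xyz": [267, -137, 0], "twist": [0, 0, 0]}]}}

```text
time_s: 21.25
ee_pos: [0.4601, 0.2774, 0.2739]
tool_rot: [-2.718, -1.572, 0.002]
ft_force: [1.5, -0.4, -1.1]
grip_width: 0.0593
gripper_force: 18.0
```

Run:
```python
from h import *
o=env.get_obs();print(o["ee_pos"],o["ft_force"],o["grip_width"]);z=o["ee_pos"][2]
delta([.4648,.3248,z],-30)
I=cv2.imread("pics/t2.png");A=[cv2.resize(I[y-42:y+42,x-50:x+50],(380,300),interpolation=cv2.INTER_CUBIC) for x,y in((385,235),(247,165))]
cv2.imwrite("pics/m3.png",np.hstack(A))
```

```text
[0.46013016 0.2774239  0.27390841] [ 1.54013817 -0.41666922 -1.0607891 ] 0.05933809914872912
d [ 43.4 -19.6   0. ] tw [-0.12  0.03  0.1 ] cur yaw -29.9 q6 0.84 t 21.25
```

View pics/m3.png

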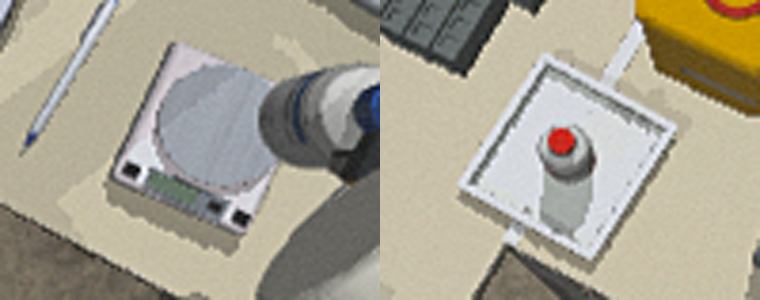

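Tray: small bottle upright. Pan centre at crop ≈(224,130). Finish approach to stirrer.

Call:
{"api": "move_arm", "payload": {"deltas": [{"hand": 0, "xyz": [18, -8, 0], "twist": [0, 0, 0]}, {"hand": 0, "xyz": [32, -14, 0], "twist": [0, 0, 0]}, {"hand": 0, "xyz": [40, -18, 0], "twist": [0, 0, 0]}, {"hand": 0, "xyz": [43, -19, 0], "twist": [0, 0, 10]}, {"hand": 0, "xyz": [43, -19, 35], "twist": [0, 0, 0]}, {"hand": 0, "xyz": [43, -19, 65], "twist": [0, 0, 0]}, {"hand": 0, "xyz": [43, -19, 85], "twist": [0, 0, 0]}, {"hand": 0, "xyz": [43, -19, 97], "twist": [0, 0, 0]}, {"hand": 0, "xyz": [43, -19, 100], "twist": [0, 0, 0]}, {"hand": 0, "xyz": [43, -19, 100], "twist": [0, 0, 0]}]}}

```text
time_s: 22.08
ee_pos: [0.4667, 0.3209, 0.1744]
tool_rot: [-2.721, -1.569, 0.002]
ft_force: [-0.2, -0.0, -0.9]
grip_width: 0.0592
gripper_force: 18.0
```

Call:
{"api": "move_arm", "payload": {"deltas": [{"hand": 0, "xyz": [0, 0, 0], "twist": [0, 0, 0]}, {"hand": 0, "xyz": [0, 0, 0], "twist": [0, 0, 0]}, {"hand": 0, "xyz": [0, 0, 0], "twist": [0, 0, 0]}]}}

```text
time_s: 22.33
ee_pos: [0.4685, 0.3213, 0.1767]
tool_rot: [2.721, 1.569, 0.005]
ft_force: [0.8, -0.5, -2.8]
grip_width: 0.0589
gripper_force: 18.0
```

Run:
```python
from h import *
o=env.get_obs();print(o["ee_pos"],o["ft_force"],o["grip_width"])
delta([.464,.325,.1213],-30)
I=env.camera("top")[:,:,::-1];cv2.imwrite("pics/t3.png",I)
ct=env.calibration("top")
print("pan0",ray(ct,(393.6,229),.038))
I=cv2.imread("pics/t3.png");g=cv2.GaussianBlur(cv2.cvtColor(I[185:275,345:440],cv2.COLOR_BGR2GRAY),(0,0),.7)
g=cv2.resize(g,None,fx=4,fy=4,interpolation=cv2.INTER_CUBIC)
C=cv2.HoughCircles(g,cv2.HOUGH_GRADIENT,1.5,40,param1=80,param2=25,minRadius=66,maxRadius=84)
for x,y,r in C[0][:3]: u=(345+(x+.5)/4-.5,185+(y+.5)/4-.5);print(u,r/4,ray(ct,u,.038))
```

```text
[0.46845255 0.3213084  0.1766803 ] [ 0.8244053  -0.54265778 -2.8386245 ] 0.058925670015555966
d [ 0.8 -5.8 55.4] tw [ 0.11 -0.14 -0.08] cur yaw -30.1 q6 0.91 t 22.3333
pan0 [ 0.4355891  -0.29633287  0.038     ]
(np.float32(391.6875), np.float32(228.6875)) 16.65 [ 0.43649372 -0.29119908  0.038     ]
```

Call:
{"api": "move_arm", "payload": {"deltas": [{"hand": 0, "xyz": [1, -3, 8], "twist": [0, 0, 0]}, {"hand": 0, "xyz": [1, -5, 20], "twist": [0, 0, 0]}, {"hand": 0, "xyz": [1, -5, 32], "twist": [0, 0, 0]}, {"hand": 0, "xyz": [1, -5, 40], "twist": [0, 0, 0]}, {"hand": 0, "xyz": [1, -5, 44], "twist": [0, 0, 0]}, {"hand": 0, "xyz": [1, -5, 46], "twist": [0, 0, 0]}, {"hand": 0, "xyz": [1, -5, 46], "twist": [0, 0, 0]}, {"hand": 0, "xyz": [1, -5, 46], "twist": [0, 0, 0]}, {"hand": 0, "xyz": [1, -5, 46], "twist": [0, 0, 0]}]}}

```text
time_s: 23.13
ee_pos: [0.4641, 0.3245, 0.1295]
tool_rot: [2.722, 1.569, 0.002]
ft_force: [-0.5, 1.3, -2.0]
grip_width: 0.0597
gripper_force: 18.0
```

Run:
```python
from h import *
o=env.get_obs();print(o["ee_pos"],o["ft_force"],o["grip_width"])
delta([.464,.325,.1213],-30)
c=env.calibration("wrist");I=env.camera("wrist")[:,:,::-1].copy();cv2.imwrite("pics/w7.png",I);e=o["ee_pos"]
print("cap pred",proj(c,e+[0,0,.0577]),"base pred",proj(c,[e[0],e[1],.05]),"stirrer",proj(c,[.464,.325,.044]))
print([proj(c,[.464+.05*np.cos(a),.325+.05*np.sin(a),.044]).round(0).tolist() for a in np.radians((-30,15,60,105,150))])
```

```text
[0.46413333 0.32445306 0.12954461] [-0.52340012  1.34693931 -2.04894865] 0.05967003625359172
d [ 0.4 -0.4  8.2] tw [ 0.04 -0.06 -0.07] cur yaw -30.1 q6 0.92 t 23.1333
cap pred [284.0042734  271.31300752] base pred [284.85109366 204.26155023] stirrer [284.47907397 202.33653095]
[[335.0, 202.0], [321.0, 167.0], [284.0, 151.0], [248.0, 167.0], [234.0, 202.0]]
```

View pics/w7.png

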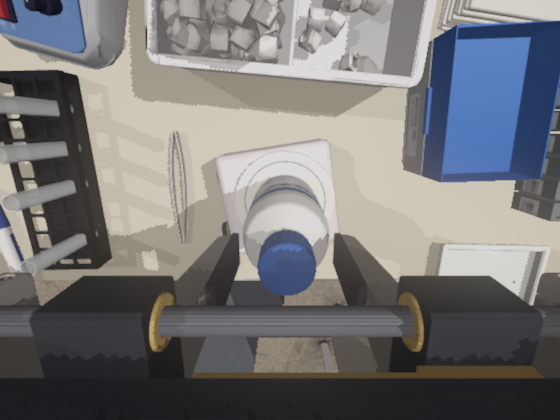

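Rings' outer edge (top (285,149)) matches prediction (284,151); bottle is over the middle. Lowering.

Call:
{"api": "move_arm", "payload": {"deltas": [{"hand": 0, "xyz": [1, -0.5, 2], "twist": [0, 0, 0]}, {"hand": 0, "xyz": [1, -0.5, 4], "twist": [0, 0, 0]}, {"hand": 0, "xyz": [1, -0.5, 5.5], "twist": [0, 0, 0]}, {"hand": 0, "xyz": [1, -0.5, 6.5], "twist": [0, 0, 0]}, {"hand": 0, "xyz": [1, -0.5, 7.2], "twist": [0, 0, 0]}, {"hand": 0, "xyz": [1, -0.5, 7.8], "twist": [0, 0, 0]}, {"hand": 0, "xyz": [1, -0.5, 8.2], "twist": [0, 0, 0]}, {"hand": 0, "xyz": [1, -0.5, 8.2], "twist": [0, 0, 0]}, {"hand": 0, "xyz": [1, -0.5, 8.2], "twist": [0, 0, 0]}]}}

```text
time_s: 23.93
ee_pos: [0.4638, 0.3257, 0.1213]
tool_rot: [-2.721, -1.569, -0.001]
ft_force: [-1.6, 0.3, 2.3]
grip_width: 0.0594
gripper_force: 18.0
```

Call:
{"api": "move_arm", "payload": {"deltas": [{"hand": 0.3, "xyz": [0, 0, 0.3], "twist": [0, 0, 0]}, {"hand": 0.4, "xyz": [0, 0, 0.3], "twist": [0, 0, 0]}, {"hand": 0.6, "xyz": [0, 0, 0.3], "twist": [0, 0, 0]}, {"hand": 0.9, "xyz": [0, 0, 0.3], "twist": [0, 0, 0]}, {"hand": 0.9, "xyz": [0, 0, 0.3], "twist": [0, 0, 0]}, {"hand": 0.9, "xyz": [0, 0, 0.3], "twist": [0, 0, 0]}, {"hand": 0.9, "xyz": [0, 0, 0.3], "twist": [0, 0, 0]}, {"hand": 0.9, "xyz": [0, 0, 0.3], "twist": [0, 0, 0]}]}}

```text
time_s: 24.6
ee_pos: [0.4637, 0.3253, 0.1203]
tool_rot: [2.722, 1.569, -0.0]
ft_force: [0.1, -0.2, -0.3]
grip_width: 0.0871
gripper_force: 0.0
```

Call:
{"api": "move_arm", "payload": {"deltas": [{"hand": 0.9, "xyz": [0, 0, -10], "twist": [0, 0, 0]}, {"hand": 0.9, "xyz": [0, 0, -30], "twist": [0, 0, 0]}, {"hand": 0.9, "xyz": [0, 0, -60], "twist": [0, 0, 0]}, {"hand": 0.9, "xyz": [0, 0, -95], "twist": [0, 0, 0]}, {"hand": 0.9, "xyz": [0, 0, -120], "twist": [0, 0, 0]}, {"hand": 0.9, "xyz": [0, 0, -132], "twist": [0, 0, 0]}, {"hand": 0.9, "xyz": [0, 0, -135], "twist": [0, 0, 0]}]}}

```text
time_s: 25.18
ee_pos: [0.4652, 0.326, 0.259]
tool_rot: [2.721, 1.569, 0.009]
ft_force: [0.3, -0.1, 0.4]
grip_width: 0.0876
gripper_force: 0.0
```

Run:
```python
from h import *
o=env.get_obs();print(o["ee_pos"]);delta([.615,.101,o["ee_pos"][2]],30)
I=env.camera("scene")[:,:,::-1].copy();cs=env.calibration("scene");ct=env.calibration("top")
T=env.camera("top")[:,:,::-1].copy()
p,s,_=blob(red(T),(225,145,275,190));print("small top",p,ray(ct,p,.081))
p,s,_=blob(red(I),(255,160,305,205));print("small scene",p,s,ray(cs,p,.079))
w=env.calibration("wrist");W=env.camera("wrist")[:,:,::-1].copy()
p,s,_=blob(cv2.inRange(cv2.cvtColor(W,cv2.COLOR_BGR2HSV),(100,90,40),(130,255,255)),(240,150,330,290));print("buf",p,s,ray(w,p,.179))
```

```text
[0.46515942 0.32603328 0.25897614]
d [-119.7  242.4    0.3] tw [  0.33  -0.14 -60.07] cur yaw -30.1 q6 0.92 t 25.1833
small top [244.175 162.05 ] [0.61418926 0.10193527 0.081     ]
small scene [278.26666667 174.66666667] [277 173   4   5  15] [0.61270844 0.10261238 0.079     ]
buf [284.50215208 203.9010043 ] [270 190  30  29 697] [0.46386105 0.32656451 0.179     ]
```

Call:
{"api": "move_arm", "payload": {"deltas": [{"hand": 0.9, "xyz": [-8, 16, 0], "twist": [0, 0, -4]}, {"hand": 0.9, "xyz": [-22, 44, 0], "twist": [0, 0, -11]}, {"hand": 0.9, "xyz": [-38, 77, 0], "twist": [0, 0, -18]}, {"hand": 0.9, "xyz": [-55, 111, 0], "twist": [0, 0, -25]}, {"hand": 0.9, "xyz": [-72, 145, 0], "twist": [0, 0, -32]}, {"hand": 0.9, "xyz": [-88, 179, 0], "twist": [0, 0, -39]}, {"hand": 0.9, "xyz": [-103, 209, 0], "twist": [0, 0, -46]}, {"hand": 0.9, "xyz": [-113, 230, 0], "twist": [0, 0, -53]}, {"hand": 0.9, "xyz": [-119, 241, 0], "twist": [0, 0, -60]}, {"hand": 0.9, "xyz": [-120, 242, 0], "twist": [0, 0, -60]}]}}

```text
time_s: 26.17
ee_pos: [0.6128, 0.0977, 0.2521]
tool_rot: [-1.571, -2.716, 0.005]
ft_force: [0.1, -0.2, -0.8]
grip_width: 0.0872
gripper_force: 0.0
```

Call:
{"api": "move_arm", "payload": {"deltas": [{"hand": 0.5, "xyz": [0, 0, 30], "twist": [0, 0, 0]}, {"hand": 0.5, "xyz": [0, 0, 65], "twist": [0, 0, 0]}, {"hand": 0.5, "xyz": [0, 0, 95], "twist": [0, 0, 0]}, {"hand": 0.5, "xyz": [0, 0, 115], "twist": [0, 0, 0]}, {"hand": 0.5, "xyz": [0, 0, 120], "twist": [0, 0, 0]}, {"hand": 0.5, "xyz": [0, 0, 120], "twist": [0, 0, 0]}, {"hand": 0.5, "xyz": [0, 0, 120], "twist": [0, 0, 0]}]}}

```text
time_s: 26.75
ee_pos: [0.613, 0.1009, 0.136]
tool_rot: [1.574, 2.719, 0.0]
ft_force: [-0.3, 1.0, 1.1]
grip_width: 0.0688
gripper_force: 0.0
```

Run:
```python
from h import *
o=env.get_obs();print(o["ee_pos"],o["grip_width"]);delta([.614,.1015,.0405],30)
```

```text
[0.61300031 0.10085493 0.13597209] 0.06877425250588119
d [ 0.1  1.2 95.5] tw [ 0.02  0.   -0.12] cur yaw 29.9 q6 -0.55 t 26.75
```

Call:
{"api": "move_arm", "payload": {"deltas": [{"hand": 0.5, "xyz": [0, 1, 12], "twist": [0, 0, 0]}, {"hand": 0.5, "xyz": [0, 1, 35], "twist": [0, 0, 0]}, {"hand": 0.5, "xyz": [0, 1, 60], "twist": [0, 0, 0]}, {"hand": 0.5, "xyz": [0, 1, 80], "twist": [0, 0, 0]}, {"hand": 0.5, "xyz": [0, 1, 91], "twist": [0, 0, 0]}, {"hand": 0.5, "xyz": [0, 1, 95], "twist": [0, 0, 0]}, {"hand": 0.5, "xyz": [0, 1, 95], "twist": [0, 0, 0]}, {"hand": 0.5, "xyz": [0, 1, 95], "twist": [0, 0, 0]}, {"hand": 0, "xyz": [0, 1, 95], "twist": [0, 0, 0]}, {"hand": -0.2, "xyz": [0, 1, 95], "twist": [0, 0, 0]}]}}

```text
time_s: 27.58
ee_pos: [0.6152, 0.1008, 0.0421]
tool_rot: [1.571, 2.717, 0.002]
ft_force: [-0.3, -0.5, -0.2]
grip_width: 0.0576
gripper_force: 0.0
```

Call:
{"api": "move_arm", "payload": {"newtons": 10, "deltas": [{"hand": -0.5, "xyz": [0, 0, 0], "twist": [0, 0, 0]}, {"hand": -0.5, "xyz": [0, 0, 0], "twist": [0, 0, 0]}, {"hand": -0.5, "xyz": [0, 0, 0], "twist": [0, 0, 0]}, {"hand": -0.5, "xyz": [0, 0, 0], "twist": [0, 0, 0]}, {"hand": -0.5, "xyz": [0, 0, 0], "twist": [0, 0, 0]}, {"hand": -0.5, "xyz": [0, 0, 0], "twist": [0, 0, 0]}, {"hand": -0.5, "xyz": [0, 0, 0], "twist": [0, 0, 0]}]}}

```text
time_s: 28.17
ee_pos: [0.6141, 0.1007, 0.0407]
tool_rot: [1.572, 2.719, 0.0]
ft_force: [-0.9, 0.1, 3.1]
grip_width: 0.0373
gripper_force: 10.0
```

Call:
{"api": "move_arm", "payload": {"deltas": [{"hand": -0.5, "xyz": [0, 0, -8], "twist": [0, 0, 0]}, {"hand": -0.5, "xyz": [0, 0, -28], "twist": [0, 0, 0]}, {"hand": -0.5, "xyz": [0, 0, -60], "twist": [0, 0, 0]}, {"hand": -0.5, "xyz": [0, 0, -95], "twist": [0, 0, 0]}, {"hand": -0.5, "xyz": [0, 0, -130], "twist": [0, 0, 0]}, {"hand": -0.5, "xyz": [0, 0, -165], "twist": [0, 0, 0]}, {"hand": -0.5, "xyz": [0, 0, -190], "twist": [0, 0, 0]}, {"hand": -0.5, "xyz": [0, 0, -202], "twist": [0, 0, 0]}, {"hand": -0.5, "xyz": [0, 0, -205], "twist": [0, 0, 0]}]}}

```text
time_s: 28.92
ee_pos: [0.6152, 0.1008, 0.2486]
tool_rot: [1.57, 2.716, 0.004]
ft_force: [0.3, -0.3, -0.7]
grip_width: 0.0369
gripper_force: 10.0
```

Run:
```python
from h import *
o=env.get_obs();print(o["ee_pos"],o["grip_width"]);delta([.436,-.294,o["ee_pos"][2]],-30)
ct=env.calibration("top");T=env.camera("top")[:,:,::-1].copy();cv2.imwrite("pics/t4.png",T)
# pan: bluish-grey vs pinkish case; show
A=cv2.resize(T[190:270,350:430],(600,600),interpolation=cv2.INTER_CUBIC);cv2.imwrite("pics/m4.png",A)
```

```text
[0.61518237 0.10079374 0.24856882] 0.03694766164974902
d [-252.7 -352.3   -0.9] tw [3.000e-01 1.000e-02 5.993e+01] cur yaw 29.9 q6 -0.55 t 28.9167
```

View pics/m4.png

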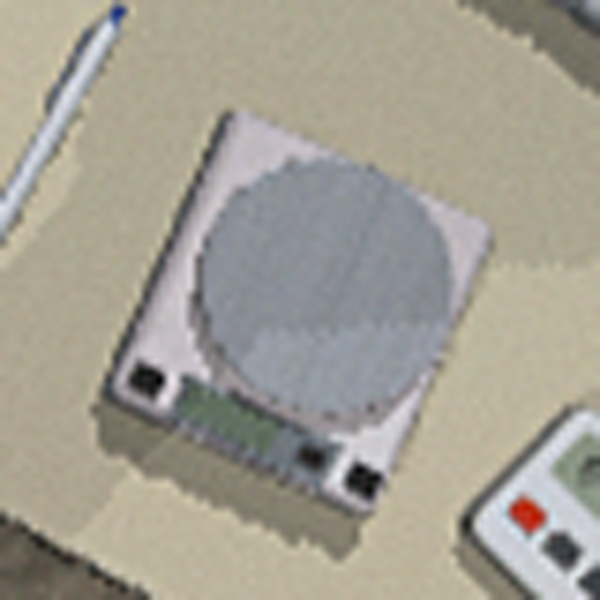

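Empty pan: circle centred at crop (324,286), radius ≈129 (17.2 px, as a 92 mm pan should show).

Run:
```python
from h import *
ct=env.calibration("top");X=ray(ct,(392.77,227.7),.038);print(X);o=env.get_obs();delta([X[0],X[1],o["ee_pos"][2]],-30)
```

```text
[ 0.4391203  -0.29422806  0.038     ]
d [-254.9 -349.    -0.4] tw [ 0.13  0.   59.93] cur yaw 29.9 q6 -0.55 t 28.9667
```

Call:
{"api": "move_arm", "payload": {"deltas": [{"hand": -0.5, "xyz": [-6, -9, 0], "twist": [0, 0, 2]}, {"hand": -0.5, "xyz": [-18, -26, 0], "twist": [0, 0, 5]}, {"hand": -0.5, "xyz": [-35, -49, 0], "twist": [0, 0, 9]}, {"hand": -0.5, "xyz": [-53, -74, 0], "twist": [0, 0, 13]}, {"hand": -0.5, "xyz": [-71, -99, 0], "twist": [0, 0, 17]}, {"hand": -0.5, "xyz": [-89, -124, 0], "twist": [0, 0, 21]}, {"hand": -0.5, "xyz": [-107, -149, 0], "twist": [0, 0, 25]}, {"hand": -0.5, "xyz": [-125, -174, 0], "twist": [0, 0, 29]}, {"hand": -0.5, "xyz": [-143, -199, 0], "twist": [0, 0, 33]}, {"hand": -0.5, "xyz": [-161, -224, 0], "twist": [0, 0, 37]}]}}

```text
time_s: 29.8
ee_pos: [0.4974, -0.1514, 0.2424]
tool_rot: [-2.356, -2.071, 0.003]
ft_force: [1.1, -0.4, 0.1]
grip_width: 0.0371
gripper_force: 10.0
```

Run:
```python
from h import *
o=env.get_obs();print(o["ee_pos"],o["grip_width"]);delta([.438,-.2935,o["ee_pos"][2]],-30)
```

```text
[ 0.4973713  -0.15141168  0.24235407] 0.03708202458100509
d [-1.485e+02 -4.060e+01 -1.000e-01] tw [-0.29 -0.04 22.62] cur yaw -7.4 q6 -0.4 t 29.8
```

Call:
{"api": "move_arm", "payload": {"deltas": [{"hand": -0.5, "xyz": [-28, -8, 0], "twist": [0, 0, 5]}, {"hand": -0.5, "xyz": [-58, -16, 0], "twist": [0, 0, 10]}, {"hand": -0.5, "xyz": [-88, -24, 0], "twist": [0, 0, 15]}, {"hand": -0.5, "xyz": [-115, -31, 0], "twist": [0, 0, 19]}, {"hand": -0.5, "xyz": [-135, -37, 0], "twist": [0, 0, 22]}, {"hand": -0.5, "xyz": [-145, -40, 0], "twist": [0, 0, 22.5]}, {"hand": -0.5, "xyz": [-148, -41, 20], "twist": [0, 0, 22.5]}, {"hand": -0.5, "xyz": [-148, -41, 50], "twist": [0, 0, 22.5]}, {"hand": -0.5, "xyz": [-148, -41, 75], "twist": [0, 0, 22.5]}, {"hand": -0.5, "xyz": [-148, -41, 90], "twist": [0, 0, 22.5]}]}}

```text
time_s: 30.63
ee_pos: [0.4388, -0.2898, 0.1503]
tool_rot: [-2.708, -1.577, 0.002]
ft_force: [0.2, 1.2, -1.4]
grip_width: 0.0368
gripper_force: 10.0
```

Call:
{"api": "move_arm", "payload": {"deltas": [{"hand": -0.5, "xyz": [0, 0, 5], "twist": [0, 0, 0]}, {"hand": -0.5, "xyz": [0, 0, 5], "twist": [0, 0, 0]}, {"hand": -0.5, "xyz": [0, 0, 5], "twist": [0, 0, 0]}, {"hand": -0.5, "xyz": [0, 0, 5], "twist": [0, 0, 0]}, {"hand": -0.5, "xyz": [0, 0, 5], "twist": [0, 0, 0]}]}}

```text
time_s: 31.05
ee_pos: [0.4419, -0.293, 0.1519]
tool_rot: [2.712, 1.58, 0.001]
ft_force: [0.2, 0.1, -0.1]
grip_width: 0.037
gripper_force: 10.0
```

Run:
```python
from h import *
o=env.get_obs();e=o["ee_pos"];print(e,o["ft_force"],o["grip_width"]);delta([.4385,-.294,.0757],-30)
c=env.calibration("wrist");I=env.camera("wrist")[:,:,::-1].copy();cv2.imwrite("pics/w8.png",I)
p,s,_=blob(red(I),(240,200,330,320));X=ray(c,p,e[2]-.0377+.078);print("cap",p,s,X-e)
print("pan pred",[proj(c,[.4385+.046*np.cos(a),-.294+.046*np.sin(a),.038]).round(0).tolist() for a in np.radians((-30,15,60,105,150,195))])
```

```text
[ 0.44187232 -0.29296736  0.15186731] [ 0.17967777  0.13871141 -0.12983157] 0.03695679582172644
d [-2.5 -2.6 76.2] tw [0.14 0.04 0.44] cur yaw -29.6 q6 -0.3 t 31.05
cap [284.31288344 249.08282209] [272 241  28  24 326] [0.00242008 0.00436745 0.0403    ]
pan pred [[325.0, 199.0], [313.0, 169.0], [283.0, 156.0], [252.0, 168.0], [240.0, 198.0], [253.0, 226.0]]
```

View pics/w8.png

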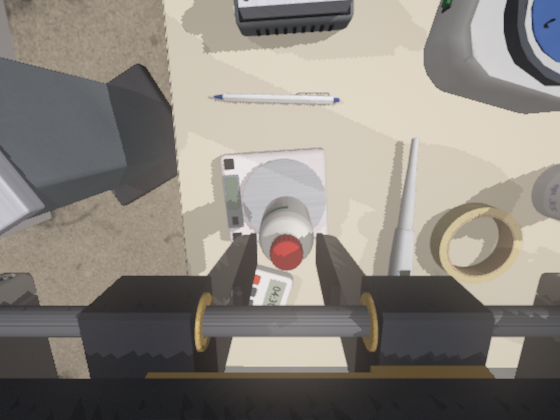

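Call:
{"api": "move_arm", "payload": {"deltas": [{"hand": -0.5, "xyz": [-2, -1, 8], "twist": [0, 0, 0]}, {"hand": -0.5, "xyz": [-4, -2, 22], "twist": [0, 0, 0]}, {"hand": -0.5, "xyz": [-4, -2, 38], "twist": [0, 0, 0]}, {"hand": -0.5, "xyz": [-4, -2, 50], "twist": [0, 0, 0]}, {"hand": -0.5, "xyz": [-4, -2, 58], "twist": [0, 0, 0]}, {"hand": -0.5, "xyz": [-4, -2, 63], "twist": [0, 0, 0]}, {"hand": -0.5, "xyz": [-4, -2, 66], "twist": [0, 0, 0]}, {"hand": -0.5, "xyz": [-4, -2, 67], "twist": [0, 0, 0]}, {"hand": -0.5, "xyz": [-4, -2, 67], "twist": [0, 0, 0]}, {"hand": -0.5, "xyz": [-4, -2, 67], "twist": [0, 0, 0]}]}}

```text
time_s: 31.93
ee_pos: [0.4378, -0.2952, 0.0841]
tool_rot: [2.714, 1.58, 0.0]
ft_force: [1.3, 0.2, -0.7]
grip_width: 0.0372
gripper_force: 10.0
```

Run:
```python
from h import *
o=env.get_obs();print(o["ee_pos"],o["ft_force"]);delta([.438,-.296,.0757],-30)
```

```text
[ 0.43782329 -0.29523523  0.08406484] [ 1.27523365  0.18590893 -0.65533011]
d [-0.6  0.5  8.4] tw [0.07 0.02 0.43] cur yaw -29.6 q6 -0.31 t 31.9333
```

Call:
{"api": "move_arm", "payload": {"deltas": [{"hand": -0.5, "xyz": [0, 0, 1.5], "twist": [0, 0, 0]}, {"hand": -0.5, "xyz": [0, 0, 3], "twist": [0, 0, 0]}, {"hand": -0.5, "xyz": [0, 0, 4.5], "twist": [0, 0, 0]}, {"hand": -0.5, "xyz": [0, 0, 5.5], "twist": [0, 0, 0]}, {"hand": -0.5, "xyz": [0, 0, 6.2], "twist": [0, 0, 0]}, {"hand": -0.5, "xyz": [0, 0, 6.8], "twist": [0, 0, 0]}, {"hand": -0.5, "xyz": [0, 0, 7.3], "twist": [0, 0, 0]}, {"hand": -0.5, "xyz": [0, 0, 7.6], "twist": [0, 0, 0]}, {"hand": -0.5, "xyz": [0, 0, 7.6], "twist": [0, 0, 0]}]}}

```text
time_s: 32.68
ee_pos: [0.4374, -0.2948, 0.0758]
tool_rot: [2.715, 1.581, -0.0]
ft_force: [0.6, -0.1, -0.9]
grip_width: 0.0368
gripper_force: 10.0
```

Call:
{"api": "move_arm", "payload": {"deltas": [{"hand": -0.5, "xyz": [0, 0, 0.3], "twist": [0, 0, 0]}, {"hand": -0.5, "xyz": [0, 0, 0.5], "twist": [0, 0, 0]}, {"hand": -0.5, "xyz": [0, 0, 0.5], "twist": [0, 0, 0]}]}}

```text
time_s: 32.93
ee_pos: [0.4375, -0.295, 0.0757]
tool_rot: [2.714, 1.581, 0.0]
ft_force: [0.2, 0.7, 3.6]
grip_width: 0.0366
gripper_force: 10.0
```

Touching the pan gently (about 4 N). Release and rise.

Call:
{"api": "move_arm", "payload": {"deltas": [{"hand": -0.2, "xyz": [0, 0, 0], "twist": [0, 0, 0]}, {"hand": -0.1, "xyz": [0, 0, 0], "twist": [0, 0, 0]}, {"hand": 0.1, "xyz": [0, 0, 0], "twist": [0, 0, 0]}, {"hand": 0.4, "xyz": [0, 0, 0], "twist": [0, 0, 0]}, {"hand": 0.6, "xyz": [0, 0, 0], "twist": [0, 0, 0]}, {"hand": 0.6, "xyz": [0, 0, 0], "twist": [0, 0, 0]}, {"hand": 0.6, "xyz": [0, 0, 0], "twist": [0, 0, 0]}, {"hand": 0.6, "xyz": [0, 0, 0], "twist": [0, 0, 0]}]}}

```text
time_s: 33.6
ee_pos: [0.4374, -0.2948, 0.0752]
tool_rot: [-2.715, -1.581, -0.0]
ft_force: [-0.2, 0.1, -0.6]
grip_width: 0.0729
gripper_force: 0.0
```

Call:
{"api": "move_arm", "payload": {"deltas": [{"hand": 0.6, "xyz": [0, 0, -10], "twist": [0, 0, 0]}, {"hand": 0.6, "xyz": [0, 0, -30], "twist": [0, 0, 0]}, {"hand": 0.6, "xyz": [0, 0, -60], "twist": [0, 0, 0]}, {"hand": 0.6, "xyz": [0, 0, -95], "twist": [0, 0, 0]}, {"hand": 0.6, "xyz": [0, 0, -130], "twist": [0, 0, 0]}, {"hand": 0.6, "xyz": [0, 0, -160], "twist": [0, 0, 0]}, {"hand": 0.6, "xyz": [0, 0, -180], "twist": [0, 0, 0]}, {"hand": 0.6, "xyz": [0, 0, -187], "twist": [0, 0, 0]}, {"hand": 0.6, "xyz": [0, 0, -187], "twist": [0, 0, 0]}, {"hand": 0.6, "xyz": [0, 0, -187], "twist": [0, 0, 0]}]}}

```text
time_s: 34.43
ee_pos: [0.4372, -0.2946, 0.2615]
tool_rot: [-2.714, -1.581, 0.0]
ft_force: [0.5, 0.6, -1.0]
grip_width: 0.0735
gripper_force: 0.0
```

Run:
```python
from h import *
o=env.get_obs();print(o["ee_pos"],o["time_s"],o["dq"].round(3))
c=env.calibration("wrist");I=env.camera("wrist")[:,:,::-1].copy();T=env.camera("top")[:,:,::-1].copy();ct=env.calibration("top")
p,s,_=blob(red(I),(240,150,330,260));print("small wrist",p,ray(c,p,.116))
X=ray(c,p,.116);print("pan pred",[proj(c,[.4385+.046*np.cos(a),-.295+.046*np.sin(a),.038]).round(0).tolist() for a in np.radians((-30,60,150,240))])
A=cv2.resize(I[120:260,200:370],(485,400));B=cv2.resize(T[170:270,130:230],(300,300));C=cv2.resize(T[130:230,270:370],(300,300))
M=np.zeros((600,785,3),np.uint8);M[:400,:485]=A;M[:300,485:]=B;M[300:,485:]=C;cv2.imwrite("pics/m5.png",M)
```

```text
[ 0.43717099 -0.29455092  0.26150563] 34.4333 [-0.001  0.021  0.034  0.001 -0.002  0.002]
small wrist [286.37419355 189.27741935] [ 0.43883139 -0.29427414  0.116     ]
pan pred [[318.0, 179.0], [287.0, 147.0], [255.0, 179.0], [286.0, 209.0]]
```

View pics/m5.png

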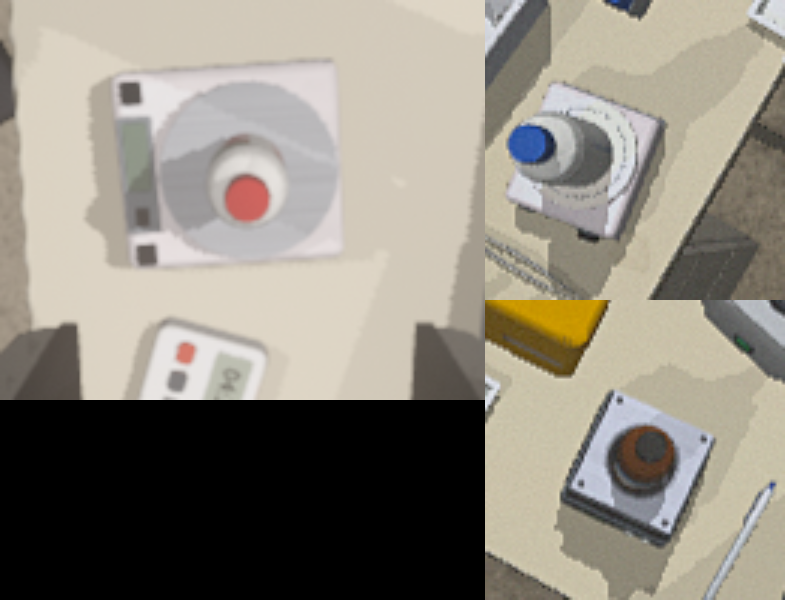

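All three bottles stand upright, each in the middle of its new station, and the bystanders are undisturbed. Handing in.

```bash
python3 -c "
from workcell import env
print(env.hand_in())"
```

```text
the job is handed in; nothing more can be done
None
```

The job is handed in at about 35 s of the 125 s: the white bottle stands on the stirrer, the brown bottle in the cooling-block well, and the smallest bottle mid-pan on the balance, all upright in the final pictures and with the timer, pen and forceps not touched.

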